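# Press the sanding block in the lever press and hold it

## Robot

A 6-joint arm with a two-finger parallel gripper is mounted at the origin on a cart in front of the work surface, level with it; the furniture and walls round the work are solid. World frame = base frame: x ahead of the robot, y to its left, z up, the work surface at z = 0. Lengths are in m, angles in rad, forces in N, time in s.
With the tool pointing down it reaches from about 0.25 to 0.775 m from the base axis. Payload 4 kg.
Tool frame: the origin (TCP) lies midway between the tips of the shut fingers; the grasp point (between the pads) lies 19 mm behind it (pinch_z is the distance from the TCP to the grasp point, in m); z points along the fingers, x is the direction in which the jaws open and shut, and the axes are right-handed (so a half turn about z gives the same grasp; the last joint's range is limited). The gripper opens to 94 mm and grips with 3 to 60 N. Pads are 16 mm wide; open, the fingers measure 119 mm over their backs; the gripper's body (75 mm by 177 mm) begins 78 mm behind the grasp point.
Start: joints at [1.233, 0.087, 1.371, -0, 1.684, -0.103], TCP at [0.128, 0.535, 0.206] pointing down, gripper open.
Joint ranges: [-3.1, 3.1], [-0.76, 2.03], [0.27, 2.55], [-1.08, 4.22], [0.17, 2.65], [-2.57, 2.57]. Speed limits (rad/s): [2.79, 2.79, 3.14, 3.14, 3.14, 3.14].

## Interface

Orientations are given as a rotation vector (axis times angle).
In Python, from bench import * gives the robot as it stands.
- The arm moves only by the shell command python3 -m handwheel 'ROWS' [FORCE]. ROWS is JSON, a list of rows, each an object of numbers: "dx", "dy", "dz": the shift along the world's x, y, z in cm; "ax", "ay", "az": the turn, a rotation vector about the world's x, y, z in rad; "gripper": the opening, from 0 (shut) to 1 (fully open). In form: [{"dx": .., "dy": .., "dz": .., "ax": .., "ay": .., "az": .., "gripper": ..}, ...]. A call has 1 to 5 rows; each row is the pose to reach, as a shift and turn from the pose measured when the call began; what a row does not reach only later rows make up. A row lasts 1/8 s, in which the tool goes at most 62.5 mm and 10.7 degrees, less where a joint would pass 70% of its speed; a pose out of reach is approached as far as the arm can. A call with a gripper value outside its range is refused whole. The fingers move at their own pace and stop on an object; FORCE is the grip in N (left out, the last holds). Time passes only in rows, so rows that repeat a pose let the fingers close. It gives the time, the measured TCP pose, the force and the opening at its end, in the units of the state.
- state(): the state, without advancing time (a new reading comes with each control period).
- grab_frame(name): name is "scene" or "top" or "wrist"; returns a dict with "color" (420x560x3 uint8, red, green, blue), "vertical_fov" (degrees; the focal length in pixels is half the picture's height over the tangent of half this angle, whatever the lens; pixels are square), "cx", "cy" (the principal point, pixels), "world_to_cam" (4x4, takes a point from world to camera coordinates); the wrist camera has in their place "mount" (4x4, takes a point from camera to tool coordinates, whose origin is the TCP and whose axes are the tool frame's). Camera axes: x right, y down, z forward; pixel columns grow to the right and rows downward; lengths in m; the calibration is good to about 2 mm. A picture is of the moment at which its call begins: read the wrist's pose just before it. There is no depth.
- hand_in(): hands the job in, once; it reports no verdict.
The state is a dict: "time_s": time; "joints": joint angles; "qd": joint speeds; "joint_torque": joint torques, N m; "eef_pos": TCP position; "ee_rot": TCP orientation; "wrist_force": force on the tool from outside, world axes, zero at the start; "wrist_torque": the same for the moment, N m; "width": opening from 0.0 (shut) to 1.0 (fully open).
Only numpy, scipy, OpenCV 4.12 (cv2) and the standard library are available. Lean on these libraries where they do the work, as an engineer would, in place of code of your own. Each camera call takes 0.05 s, during which the arm holds its last target.

## Task

Slide the wooden sanding block along the channel of the little lever press, without lifting it out, until it stops against the column under the press foot. Then flip the brass safety catch right over to free the lever, pull the lever down by its ball as far as it goes so that the foot clamps the block, and finish while still holding the lever down. Leave the other things on the table where they are.

Things in the scene. Friction and masses are not known exactly. Their poses are not given: they have to be found in the camera images.
- press: Bench lever press, fixed to the table, on a wooden base board 290 x 120 x 12 mm. Its frame: x along the channel towards the grey column, y across the channel, z up; origin on the table top, under the place of the block's centre when home. The column's head, 84 mm wide, overhangs the channel from x = +6 mm on, z = 74 to 102 mm. Lever and catch stand on the head
- press_stop (a point): foot of the column's front face, in the middle of the channel, on the board (z = 12 mm, press x = +44 mm): the stop for the block. From here the channel runs 204 mm towards -x of the press between two wooden rails 10 mm high, inner faces 62 mm apart; axes as press
- block: hardwood sanding block, loose, 58 (its x) x 88 (its y) x 34 mm; origin at the centre of its underside. It lies in the channel in front of the press, its long side along the channel
- block_center (a point): centre of the sanding block, half-way up (17 mm); axes as block. Home: at x = 0 in the press's frame (end against the column)
- press_catch (a joint): brass safety catch, hinge along the press's x axis, rad: near 0 (0 to 0.25 at the start) its thumb tab stands upright and its cross arm blocks the lever; grows as the tab tips over to the press's +y side, away from the lever; stop at 1.4 (tab nearly level). The lever is free from about 1.1. Light friction (about 1 N at the tab's top) keeps it where it is left
- catch_tab (a point): middle of the top end of the catch's thumb tab; the tab is 24 mm wide (press x), 10 mm thick (across, press y at 0) and reaches 55 mm up from the hinge at 0. Can be pushed from its lever side (-y) with closed fingers, or pinched from above. The cross arm is 22 to 48 mm further along press x than the tab's middle, and rises as the tab tips
- catch_hinge (a point): point on the catch's hinge axis below the middle of the tab, 140 mm above the table; axes as press
- press_lever (a joint): lever, hinge along the press's y axis, rad: 0 = at rest, leaning 0.6 rad back from vertical towards the press's +x; grows as it is pulled over towards -x (out over the channel) and down; stop at 1.3. It drives the foot down 18 mm a rad; the foot meets the block at about 0.78. A return spring takes it back to 0 when let go; at the ball it needs about 2 N at first and 4 to 5 N at the stop
- lever_ball (a point): centre of the dark wooden ball, 30 mm diameter, at the lever's upper end, 150 mm from the hinge; its lever rod is 12 mm thick
- lever_arm: the lever's rod and ball, one piece; origin on the lever's hinge
- lever_hinge (a point): point on the lever's hinge axis, 112 mm above the table, in the middle of the lever; axes as press
- press_foot: the press foot, 32 x 36 mm, 8 mm thick, rubber faced and sprung, hangs under the head over x = +10 to +42 mm of the press; its underside is 60 mm above the table at rest (14 mm over the block); origin at its upper face
- jar: bystander: jar with white lid, 59 mm diameter, 73 mm high; origin at its underside
- cork: bystander: cork block 44 x 70 x 28 mm; origin at its underside
- mallet: bystander: small wooden mallet lying down, 187 x 72 x 38 mm; origin at its underside
- spool: bystander: wooden spool clamp standing, 32 mm diameter, 116 mm high; origin at its underside
There are look-alikes about, which are no part of the job. What is shaped like the block but blue is not meant.

How it is judged:
By the outcome, as a careful person would: the job done as asked, in the order asked, and still so for the second after the job is handed in, while the arm keeps its last pose, push and grip.
It also fails if it takes over 67 s, if anything falls off the work surface, if the arm or the gripper's body presses on something with over 40 N, if the wrist force passes 120 N, or if a joint passes its speed limit or range.

## Working session

There is one attempt and no reset: what is moved stays moved. The work goes in short steps, Python scripts to look and compute and a shell command to move; the robot and the scene stay as the last step left them, time stands still between calls to the robot, and variables do not carry over. Pictures are saved under pics/ and viewed, and the job is handed in when it is done.

```bash
mkdir -p pics; ls; python3 - <<'E'
from bench import *
import cv2
s=state();print(s)
for n in("scene","top","wrist"):
    f=grab_frame(n);cv2.imwrite(f"pics/{n}0.png",f["color"][:,:,::-1])
    print(n,{k:v for k,v in f.items() if k!="color"})
E
```

```text
pics
{'time_s': 0.0, 'joints': array([ 1.23290493e+00,  8.79376198e-02,  1.37226845e+00, -2.20738164e-05,
        1.68359024e+00, -1.03097462e-01]), 'qd': array([-0.00034993, -0.00029676,  0.0002495 , -0.00034439,  0.00015537,
       -0.00161341]), 'joint_torque': array([ 1.20314185e-04, -3.40173519e+01, -3.02434766e+01,  7.19453255e-02,
        3.29994026e-02, -1.72618597e-04]), 'eef_pos': array([0.12777852, 0.53437863, 0.20430648]), 'ee_rot': array([ 2.46540357,  1.9452131 , -0.00290416]), 'wrist_force': array([ 0.06920841,  0.93580836, -0.55404565]), 'wrist_torque': array([ 0.00012005, -0.01280531,  0.00688134]), 'width': 0.9977290999097803}
scene {'vertical_fov': 44.1811685860264, 'cx': 280.6946201515984, 'cy': 205.89330311118314, 'world_to_cam': array([[ 0.54007358, -0.84143312,  0.01763072, -0.27385266],
       [-0.35552633, -0.24708202, -0.90141639,  0.33726916],
       [ 0.76283783,  0.48056299, -0.4325941 ,  0.78097318],
       [ 0.        ,  0.        ,  0.        ,  1.        ]])}
top {'vertical_fov': 56.75718502799677, 'cx': 281.66955407793796, 'cy': 206.54543555333797, 'world_to_cam': array([[-0.00711038, -0.99961132,  0.0269564 ,  0.02656238],
       [-0.9913511 ,  0.00351386, -0.13118935,  0.60154334],
       [ 0.13104364, -0.02765606, -0.99099077,  1.15419656],
       [ 0.        ,  0.        ,  0.        ,  1.        ]])}
wrist {'vertical_fov': 69.38853960830781, 'cx': 281.1423244817225, 'cy': 209.34482020471512, 'mount': array([[ 9.99999793e-01, -7.39882699e-05,  6.39295206e-04,
        -4.90729007e-04],
       [-1.02053454e-04,  9.62569100e-01,  2.71036375e-01,
        -7.85032542e-02],
       [-6.35419323e-04, -2.71036384e-01,  9.62568894e-01,
        -1.79317071e-01],
       [ 0.00000000e+00,  0.00000000e+00,  0.00000000e+00,
         1.00000000e+00]])}
```

View pics/scene0.png

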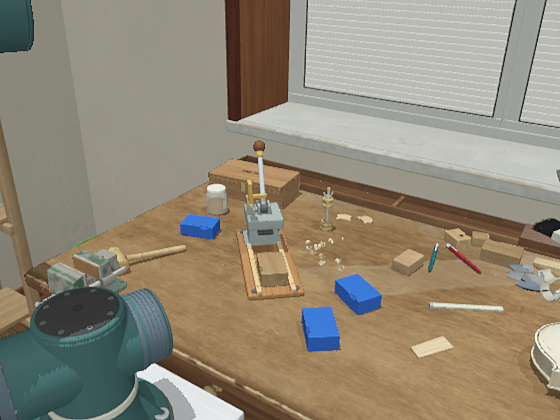

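View pics/top0.png

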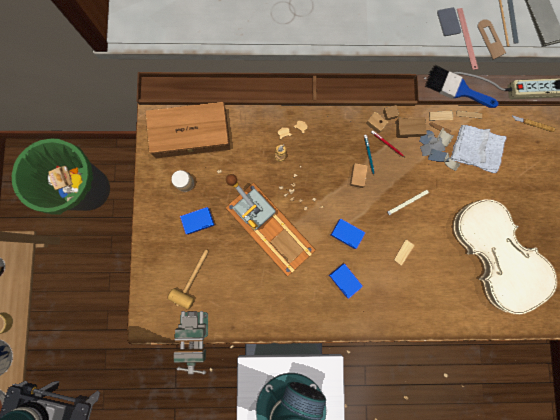

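View pics/wrist0.png

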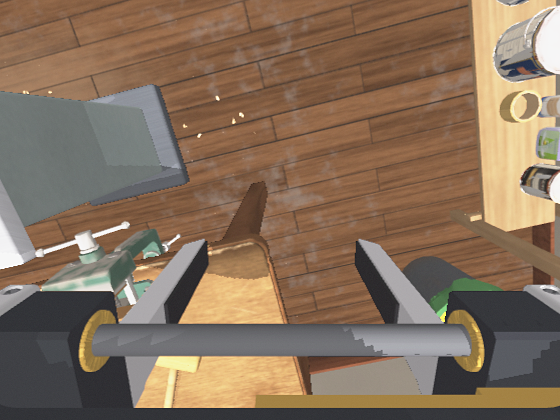

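The wooden block lies in the press channel: top image about (287,245), scene image about (272,272). The three blue look-alikes are at (198,221), (348,234) and (346,280) in the top image, and the cork is at (359,175). I'll zoom in to confirm.

```bash
python3 - <<'E'
import cv2
t=cv2.imread("pics/top0.png")[160:290,165:335];cv2.imwrite("pics/topz.png",cv2.resize(t,None,fx=4.5,fy=4.5,interpolation=cv2.INTER_CUBIC))
t=cv2.imread("pics/scene0.png")[130:305,170:350];cv2.imwrite("pics/scz.png",cv2.resize(t,None,fx=3.4,fy=3.4,interpolation=cv2.INTER_CUBIC))
E
```

```text
(no output)
```

View pics/topz.png

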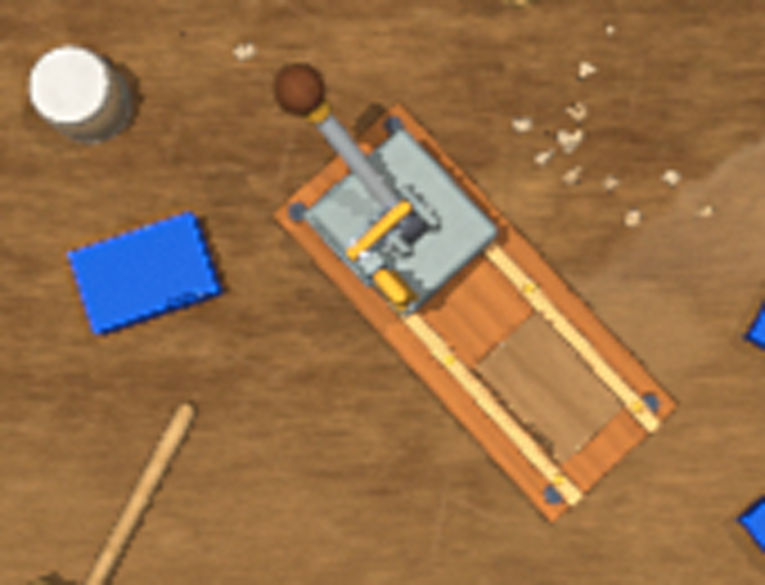

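View pics/scz.png

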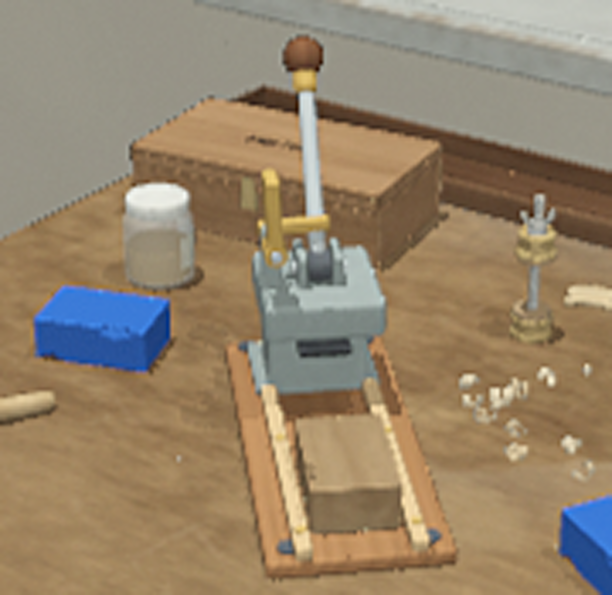

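```bash
cat > h.py <<'E'
import numpy as np, cv2
from bench import *
def ray(f,u,v,w2c=None):
    fl=210/np.tan(np.radians(f["vertical_fov"])/2)
    M=np.linalg.inv(f["world_to_cam"] if w2c is None else w2c)
    d=M[:3,:3]@np.array([(u-f["cx"])/fl,(v-f["cy"])/fl,1]);return M[:3,3],d/np.linalg.norm(d)
def onz(f,u,v,z,w=None):
    o,d=ray(f,u,v,w);return o+d*(z-o[2])/d[2]
def tri(a,b):
    (o,d),(p,e)=a,b
    s=np.linalg.lstsq(np.c_[d,-e],p-o,rcond=None)[0];A=o+s[0]*d;B=p+s[1]*e
    return (A+B)/2,np.linalg.norm(A-B)
def proj(f,P):
    fl=210/np.tan(np.radians(f["vertical_fov"])/2);c=f["world_to_cam"]@np.r_[P,1]
    return np.array([f["cx"]+fl*c[0]/c[2],f["cy"]+fl*c[1]/c[2]])
def wristw2c(s,f):
    T=np.eye(4);T[:3,:3]=cv2.Rodrigues(np.array(s["ee_rot"]))[0];T[:3,3]=s["eef_pos"];return np.linalg.inv(T@f["mount"])
E
python3 - <<'E'
from h import *
t=grab_frame("top");s=grab_frame("scene")
Z=lambda x,y:(165+(x+.5)/4.5-.5,160+(y+.5)/4.5-.5)
S=lambda x,y:(170+(x+.5)/3.4-.5,130+(y+.5)/3.4-.5)
c=[onz(t,*Z(*p),.012)for p in((397,105),(675,405),(552,520),(277,215))]
for p in c:print(p.round(4))
for a,b in((0,1),(1,2),(2,3),(3,0)):print(np.linalg.norm(c[a]-c[b]),np.degrees(np.arctan2(*(c[b]-c[a])[1::-1])))
print("center",np.mean(c,0))
c2=[onz(s,*S(*p),.012)for p in((457,558),(268,568),(228,345))]
for p in c2:print("scene",p.round(4))
print("block top",[onz(t,*Z(*p),.046).round(4)for p in((525,310),(622,385),(572,455),(475,365))])
print("ball",tri(ray(t,*Z(300,89)),ray(s,*S(303,54))))
print("tab",tri(ray(t,*Z(393,286)),ray(s,*S(271,172))))
print("jar",onz(t,*Z(70,85),.073), "bluenear",onz(t,*Z(220,293),.034))
E
```

```text
[0.6808 0.1132 0.012 ]
[ 0.4701 -0.0787  0.012 ]
[0.3927 0.0069 0.012 ]
[0.6032 0.1963 0.012 ]
0.28498721112251735 -137.6719058600658
0.11541405326552925 132.14827919366377
0.2832009672386454 41.97442094715562
0.11367435163416946 -46.95140569323704
center [0.53672716 0.05941909 0.012     ]
scene [ 0.4608 -0.0877  0.012 ]
scene [0.3871 0.0026 0.012 ]
scene [0.6009 0.1946 0.012 ]
block top [array([0.5337, 0.0252, 0.046 ]), array([ 0.483 , -0.0395,  0.046 ]), array([ 0.4368, -0.0055,  0.046 ]), array([0.497, 0.059, 0.046])]
ball (array([0.64655243, 0.1577106 , 0.23733969]), np.float64(0.0006389847230182894))
tab (array([0.53686916, 0.10655886, 0.19682614]), np.float64(7.416641568133321e-05))
jar [0.68287673 0.32728895 0.073     ] bluenear [0.54718249 0.23162402 0.034     ]
```

The target is the unpainted block in the channel; it has the right shape and place, and the blue ones lie outside the press. I'll check the press frame against the head's front edge, then plan the moves.

```bash
cat >> h.py <<'E'
A=np.radians(42.1);EX=np.array([np.cos(A),np.sin(A),0]);EY=np.array([-np.sin(A),np.cos(A),0]);O=np.array([.5515,.0728,0])
def W(x,y,z):return O+EX*x+EY*y+np.array([0,0,z])
def Pf(p):p=np.array(p)-O;return np.array([p@EX,p@EY,p[2]])
E
python3 - <<'E'
from h import *
t=grab_frame("top");s=grab_frame("scene")
Z=lambda x,y:(165+(x+.5)/4.5-.5,160+(y+.5)/4.5-.5)
for n,p,z in(("headR",(497,237),.102),("headL",(410,314),.102),("headback",(397,125),.102),("railR end",(658,425),.022),("railL end",(575,497),.022)):print(n,Pf(onz(t,*Z(*p),z)).round(4))
for n,p in (("ball",(.6466,.1577,.237)),("tab",(.5369,.1066,.197)),("b1",(.6808,.1132,.012)),("b2",(.4701,-.0787,.012)),("b3",(.3927,.0069,.012)),("b4",(.6032,.1963,.012))):print(n,Pf(p).round(4))
im=t["color"][:,:,::-1].copy()
im=cv2.resize(im[160:290,165:335],None,fx=4.5,fy=4.5,interpolation=cv2.INTER_CUBIC)
def d(*q):
    u=proj(t,W(*q));cv2.circle(im,(int((u[0]-164.5)*4.5-.5),int((u[1]-159.5)*4.5-.5)),3,(255,0,255),-1)
for q in((-.160,.031,.022),(-.160,-.031,.022),(.006,.042,.102),(.006,-.042,.102),(-.165,.06,.012),(-.165,-.06,.012),(.125,.06,.012),(.125,-.06,.012),(.127,0,.236),(0,.031,.022),(0,-.031,.022)):d(*q)
cv2.imwrite("pics/chk.png",im)
E
```

```text
headR [-0.0003 -0.0379  0.102 ]
headL [0.0005 0.0367 0.102 ]
headback [ 0.0974 -0.0393  0.102 ]
railR end [-0.1634 -0.039   0.022 ]
railL end [-0.1607  0.0357  0.022 ]
ball [ 0.1275 -0.0008  0.237 ]
tab [0.0118 0.0349 0.197 ]
b1 [ 0.123  -0.0567  0.012 ]
b2 [-0.162  -0.0578  0.012 ]
b3 [-0.162   0.0576  0.012 ]
b4 [0.1212 0.057  0.012 ]
```

View pics/chk.png

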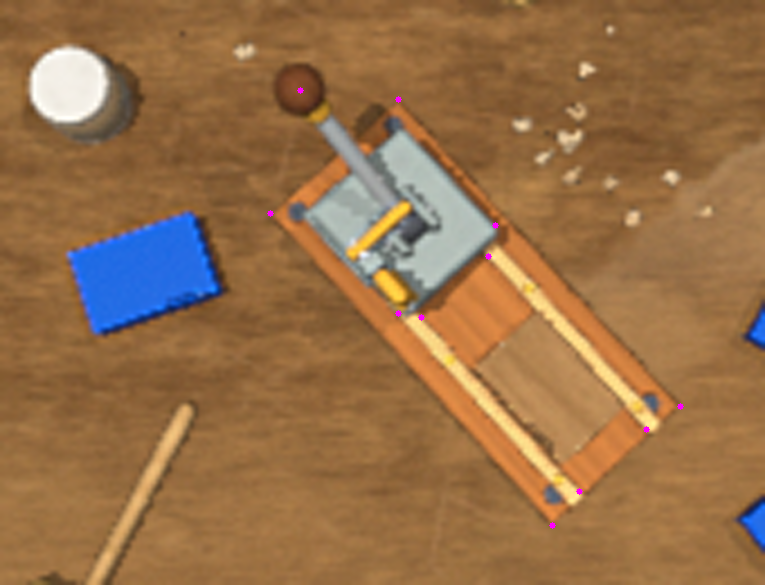

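```bash
python3 -m handwheel '[{"dz":6,"gripper":0.2},{"dx":4,"dy":-7,"dz":8,"az":0.16,"gripper":0.2},{"dx":7,"dy":-13,"dz":8,"az":0.33,"gripper":0.2},{"dx":10,"dy":-18.5,"dz":8,"az":0.5,"gripper":0.2},{"dx":12.8,"dy":-24,"dz":8,"az":0.67,"gripper":0.2}]' 20; python3 -c "
from h import *
s=state();print(s['time_s'],s['eef_pos'],s['ee_rot'],s['joints'],s['width'])"
```

```text
0.35 [0.12790176 0.53481166 0.20522052] [ 2.46611686e+00  1.94589042e+00 -6.13970362e-04] [ 1.23292570e+00  8.73936677e-02  1.37105325e+00  2.36065927e-05
  1.68359366e+00 -1.03128817e-01] 1.0000886116473802validation failed for argument at $[0]...
```

```bash
python3 -m handwheel '[{"dx":0,"dy":0,"dz":6,"ax":0,"ay":0,"az":0,"gripper":0.2},{"dx":4,"dy":-7,"dz":8,"ax":0,"ay":0,"az":0.16,"gripper":0.2},{"dx":7,"dy":-13,"dz":8,"ax":0,"ay":0,"az":0.33,"gripper":0.2},{"dx":10,"dy":-18.5,"dz":8,"ax":0,"ay":0,"az":0.5,"gripper":0.2},{"dx":12.8,"dy":-24,"dz":8,"ax":0,"ay":0,"az":0.67,"gripper":0.2}]' 20; python3 -c "
from h import *
s=state();print(s['time_s'],s['eef_pos'],s['ee_rot'],s['joints'],s['width'])"
```

```text
time_s: 0.98
eef_pos: [0.24, 0.3265, 0.2855]
ee_rot: [1.717, 2.63, 0.001]
wrist_force: [-0.0, -0.2, -0.5]
width: 0.501
0.975 [0.24003882 0.32650842 0.28554517] [1.71728872e+00 2.62961125e+00 1.38525718e-03] [ 7.97353355e-01 -2.39899985e-01  1.51869761e+00 -7.45388530e-04
  1.86175482e+00 -1.18740956e+00] 0.5014317332544516
```

```bash
python3 -m handwheel '[{"dx":2.8,"dy":-5.4,"dz":0,"ax":0,"ay":0,"az":0.1,"gripper":0.2},{"dx":5.6,"dy":-10.8,"dz":0,"ax":0,"ay":0,"az":0.2,"gripper":0.2},{"dx":8.4,"dy":-16,"dz":0,"ax":0,"ay":0,"az":0.32,"gripper":0.2},{"dx":11.3,"dy":-21.5,"dz":0,"ax":0,"ay":0,"az":0.32,"gripper":0.2},{"dx":14,"dy":-26.7,"dz":0,"ax":0,"ay":0,"az":0.32,"gripper":0.2}]'; python3 -c "
from h import *
s=state();print(s['time_s'],s['eef_pos'],s['ee_rot'],s['joints'],s['width'],(W(-.162,0,.15)-s['eef_pos'])*100,np.degrees(2*np.arctan2(s['ee_rot'][1],s['ee_rot'][0])))"
```

```text
time_s: 1.6
eef_pos: [0.3806, 0.0576, 0.2859]
ee_rot: [1.276, 2.868, 0.003]
wrist_force: [1.6, -0.1, -0.5]
width: 0.198
1.6 [0.38059139 0.05758458 0.28586217] [1.27636063 2.8684924  0.00300952] [ 1.70756616e-03 -2.87365478e-01  1.55459479e+00  9.99241761e-04
  1.87180035e+00 -2.30228026e+00] 0.198134203633062 [  5.07085202  -9.33936971 -13.5862175 ] 132.02582296016263
```

```bash
python3 -m handwheel '[{"dx":2.5,"dy":-4.7,"dz":-3,"ax":0,"ay":0,"az":0,"gripper":0.2},{"dx":5.0,"dy":-9.3,"dz":-7,"ax":0,"ay":0,"az":0,"gripper":0.2},{"dx":5.0,"dy":-9.3,"dz":-11,"ax":0,"ay":0,"az":0,"gripper":0.2},{"dx":5.0,"dy":-9.3,"dz":-13.6,"ax":0,"ay":0,"az":0,"gripper":0.2},{"dx":5.0,"dy":-9.3,"dz":-13.6,"ax":0,"ay":0,"az":0,"gripper":0.2}]'; python3 - <<'E'
from h import *
s=state();f=grab_frame("wrist");w=wristw2c(s,f);f["world_to_cam"]=w
im=f["color"][:,:,::-1].copy()
for q in((-.160,.031,.022),(-.160,-.031,.022),(.006,.042,.102),(.006,-.042,.102),(-.165,.06,.012),(-.165,-.06,.012),(.127,0,.236),(0,.031,.022),(0,-.031,.022)):
    cv2.circle(im,tuple(int(v) for v in proj(f,W(*q))),3,(255,0,255),-1)
cv2.imwrite("pics/w1.png",im);print(Pf(s['eef_pos']),s['joints'])
E
```

```text
time_s: 2.22
eef_pos: [0.4289, -0.0353, 0.1476]
ee_rot: [-1.277, -2.867, -0.001]
wrist_force: [-0.1, -0.1, -0.2]
width: 0.197
[-0.1633856   0.00199931  0.14760803] [-2.15128623e-01 -1.62937245e-01  1.72715915e+00  1.49266978e-03
  1.58035297e+00 -2.51892157e+00]
```

View pics/w1.png

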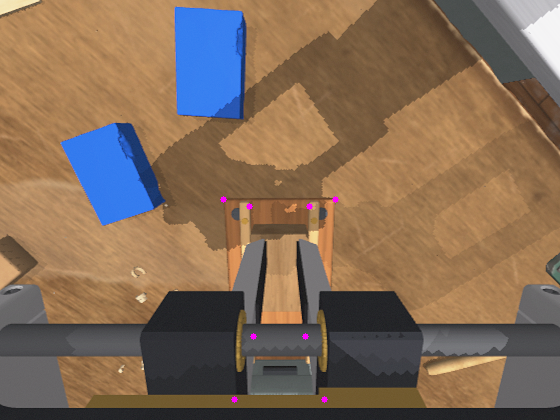

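```bash
python3 - <<'E'
from h import *
s=state();f=grab_frame("wrist");w=wristw2c(s,f)
im=f["color"][:,:,::-1]
cv2.imwrite("pics/w2.png",cv2.resize(im[190:300,210:350],None,fx=5,fy=5,interpolation=cv2.INTER_CUBIC))
for v in(222,225,228,231,234,237):print(v,Pf(onz(f,280,v,.012,w))[:2].round(4),Pf(onz(f,280,v,.046,w))[:2].round(4))
E
```

```text
222 [-0.1375 -0.0007] [-0.1487 -0.0006]
225 [-0.134  -0.0007] [-0.1456 -0.0006]
228 [-0.1305 -0.0007] [-0.1425 -0.0006]
231 [-0.127  -0.0008] [-0.1394 -0.0006]
234 [-0.1235 -0.0008] [-0.1362 -0.0006]
237 [-0.1199 -0.0008] [-0.133  -0.0007]
```

View pics/w2.png

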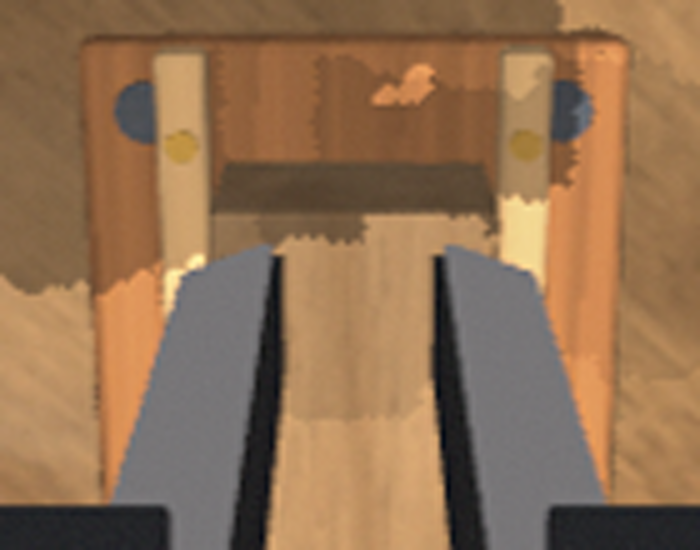

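```bash
python3 -m handwheel '[{"dx":0.1,"dy":-0.1,"dz":-5,"ax":0,"ay":0,"az":0,"gripper":0.2},{"dx":0.1,"dy":-0.1,"dz":-9,"ax":0,"ay":0,"az":0,"gripper":0.2},{"dx":0.1,"dy":-0.1,"dz":-12,"ax":0,"ay":0,"az":0,"gripper":0.2},{"dx":0.1,"dy":-0.1,"dz":-12,"ax":0,"ay":0,"az":0,"gripper":0.2}]'; python3 - <<'E'
from h import *
s=state();print(Pf(s['eef_pos']),s['joints'],s['wrist_force'],(W(-.055,0,.027)-s['eef_pos'])*100)
E
```

```text
time_s: 2.82
eef_pos: [0.4313, -0.036, 0.0305]
ee_rot: [1.276, 2.87, 0.003]
wrist_force: [-0.0, 0.2, 0.6]
width: 0.2
[-0.16210461 -0.00018686  0.03050228] [-2.15668120e-01 -7.06360578e-02  1.88734763e+00  1.54412584e-03
  1.32344621e+00 -2.52111586e+00] [-0.03462605  0.24441492  0.60977311] [ 7.93437588  7.19444245 -0.3502277 ]
```

```bash
python3 -m handwheel '[{"dx":1.0,"dy":0.9,"dz":-0.4,"ax":0,"ay":0,"az":0,"gripper":0.2},{"dx":2.0,"dy":1.8,"dz":-0.5,"ax":0,"ay":0,"az":0,"gripper":0.2},{"dx":3.0,"dy":2.7,"dz":-0.5,"ax":0,"ay":0,"az":0,"gripper":0.2},{"dx":4.0,"dy":3.6,"dz":-0.5,"ax":0,"ay":0,"az":0,"gripper":0.2},{"dx":5.0,"dy":4.5,"dz":-0.5,"ax":0,"ay":0,"az":0,"gripper":0.2}]'; python3 - <<'E'
from h import *
s=state();print(Pf(s['eef_pos']),s['joints'],s['wrist_force'],(W(-.055,0,.027)-s['eef_pos'])*100)
E
```

```text
time_s: 3.45
eef_pos: [0.4822, 0.0097, 0.0257]
ee_rot: [1.275, 2.87, 0.003]
wrist_force: [-0.7, -0.7, 2.8]
width: 0.196
[-0.09370697 -0.00035459  0.02569103] [-9.83820970e-02  4.60657967e-02  1.78253132e+00  1.27054614e-03
  1.31117574e+00 -2.40414737e+00] [-0.74909731 -0.73402833  2.78175728] [2.84819117 2.62132788 0.13089673]
```

```bash
python3 -m handwheel '[{"dx":0.7,"dy":0.63,"dz":0,"ax":0,"ay":0,"az":0,"gripper":0.2},{"dx":1.3,"dy":1.2,"dz":0,"ax":0,"ay":0,"az":0,"gripper":0.2},{"dx":1.8,"dy":1.65,"dz":0,"ax":0,"ay":0,"az":0,"gripper":0.2},{"dx":2.2,"dy":2.0,"dz":0,"ax":0,"ay":0,"az":0,"gripper":0.2},{"dx":2.4,"dy":2.2,"dz":0,"ax":0,"ay":0,"az":0,"gripper":0.2}]'; python3 - <<'E'
from h import *
s=state();print(Pf(s['eef_pos']),s['wrist_force'],(W(-.055,0,.027)-s['eef_pos'])*100)
E
```

```text
time_s: 4.08
eef_pos: [0.5064, 0.0318, 0.0256]
ee_rot: [1.275, 2.87, 0.003]
wrist_force: [-1.3, -0.7, 1.0]
width: 0.202
[-0.06094877 -0.00012403  0.02559649] [-1.32202979 -0.65215235  1.03957709] [0.43306899 0.4080242  0.14035139]
```

Now small steps, watching the force for the stop.

```bash
python3 -m handwheel '[{"dx":0.15,"dy":0.14,"dz":0,"ax":0,"ay":0,"az":0,"gripper":0.2},{"dx":0.3,"dy":0.27,"dz":0,"ax":0,"ay":0,"az":0,"gripper":0.2},{"dx":0.45,"dy":0.41,"dz":0,"ax":0,"ay":0,"az":0,"gripper":0.2},{"dx":0.55,"dy":0.5,"dz":0,"ax":0,"ay":0,"az":0,"gripper":0.2}]'; python3 - <<'E'
from h import *
s=state();print(Pf(s['eef_pos']),s['wrist_force'])
E
```

```text
time_s: 4.58
eef_pos: [0.5084, 0.0338, 0.0256]
ee_rot: [-1.274, -2.868, 0.012]
wrist_force: [-11.7, -10.6, 8.9]
width: 0.199
[-5.81493834e-02 -7.20090501e-05  2.56459613e-02] [-11.65638819 -10.59011799   8.92692898]
```

```bash
python3 -m handwheel '[{"dx":0.25,"dy":0.23,"dz":0,"ax":0,"ay":0,"az":0,"gripper":0.2},{"dx":0.4,"dy":0.36,"dz":0,"ax":0,"ay":0,"az":0,"gripper":0.2},{"dx":0.4,"dy":0.36,"dz":0,"ax":0,"ay":0,"az":0,"gripper":0.2}]'; python3 - <<'E'
from h import *
s=state();print(Pf(s['eef_pos']),s['wrist_force'])
E
python3 -m handwheel '[{"dx":-0.6,"dy":-0.54,"dz":0,"ax":0,"ay":0,"az":0,"gripper":0.2},{"dx":-3,"dy":-2.7,"dz":2,"ax":0,"ay":0,"az":0,"gripper":0.1},{"dx":-5,"dy":-4.5,"dz":8,"ax":0,"ay":0,"az":0,"gripper":0},{"dx":-5,"dy":-4.5,"dz":14,"ax":0,"ay":0,"az":0,"gripper":0},{"dx":-5,"dy":-4.5,"dz":18,"ax":0,"ay":0,"az":0,"gripper":0}]'
python3 - <<'E'
from h import *
s=state();f=grab_frame("wrist");w=wristw2c(s,f)
im=f["color"][:,:,::-1]
cv2.imwrite("pics/w3.png",im);t=grab_frame("scene")["color"][:,:,::-1]
cv2.imwrite("pics/s3.png",cv2.resize(t[130:305,170:350],None,fx=3.4,fy=3.4,interpolation=cv2.INTER_CUBIC))
print(Pf(s['eef_pos']))
for v in range(200,420,20):print(v,Pf(onz(f,280,v,.046,w))[:2].round(4))
E
```

```text
time_s: 4.95
eef_pos: [0.5082, 0.0336, 0.0257]
ee_rot: [-1.272, -2.862, 0.029]
wrist_force: [-11.4, -10.6, 9.6]
width: 0.199
[-5.83535157e-02 -6.26885304e-05  2.57352881e-02] [-11.37365869 -10.61223      9.6053456 ]
time_s: 5.58
eef_pos: [0.4591, -0.0115, 0.2094]
ee_rot: [-1.275, -2.866, 0.025]
wrist_force: [1.1, 0.4, -0.4]
width: 0.006
[-0.1250247  -0.0006061   0.20936092]
200 [-0.1214 -0.0028]
220 [-0.0971 -0.0029]
240 [-0.0719 -0.0029]
260 [-0.0459 -0.003 ]
280 [-0.0188 -0.003 ]
300 [ 0.0093 -0.0031]
320 [ 0.0385 -0.0031]
340 [ 0.0688 -0.0032]
360 [ 0.1003 -0.0032]
380 [ 0.1332 -0.0033]
400 [ 0.1674 -0.0034]
```

View pics/w3.png

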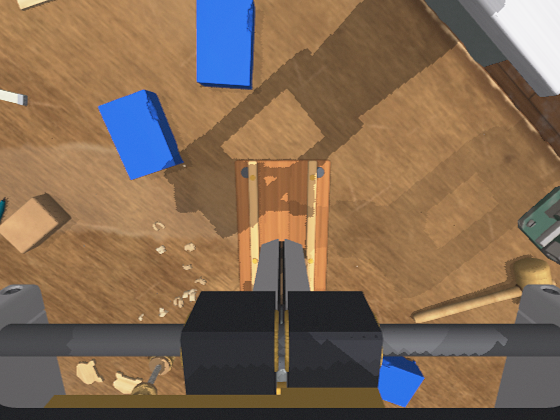

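View pics/s3.png

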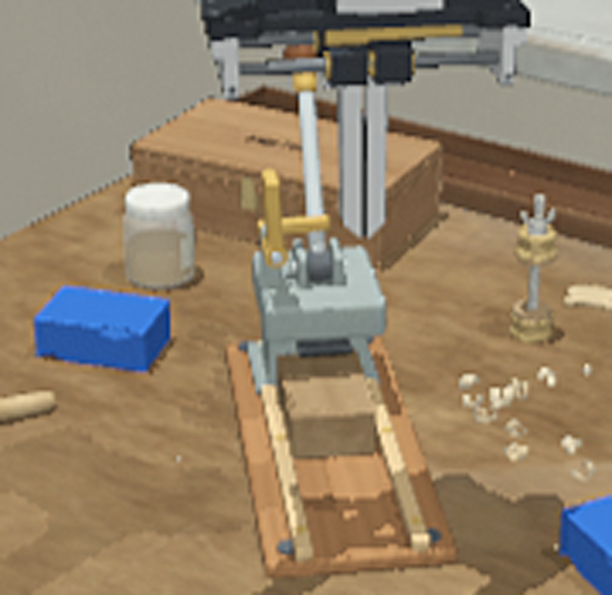

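```bash
python3 - <<'E'
from h import *
s=grab_frame("scene")
S=lambda x,y:(170+(x+.5)/3.4-.5,130+(y+.5)/3.4-.5)
t=s["color"][:,:,::-1];cv2.imwrite("pics/s4.png",cv2.resize(t[215:275,235:300],None,fx=9,fy=9,interpolation=cv2.INTER_CUBIC))
for p,z in(((291,447),.012),((372,457),.012),((287,408),.046),((376,417),.046)):print(Pf(onz(s,*S(*p),z)).round(4))
for n,p in(("board",(457,558)),("board",(268,568))):print(Pf(onz(s,*S(*p),.012)).round(4))
E
```

```text
[-0.0326  0.0276  0.012 ]
[-0.0526 -0.025   0.012 ]
[-0.0378  0.0308  0.046 ]
[-0.0573 -0.0264  0.046 ]
[-0.1749 -0.0583  0.012 ]
[-0.1691  0.0582  0.012 ]
```

View pics/s4.png

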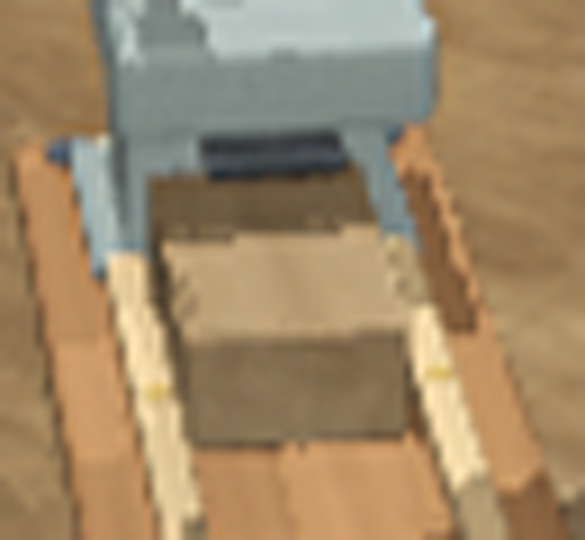

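```bash
python3 - <<'E'
from h import *
s=grab_frame("scene")
S=lambda x,y:(235+(x+.5)/9-.5,215+(y+.5)/9-.5)
for p,z in(((190,447),.012),((405,438),.012),((185,345),.046),((412,330),.046)):print(Pf(onz(s,*S(*p),z)).round(4))
E
```

```text
[-0.0461  0.0282  0.012 ]
[-0.0492 -0.0267  0.012 ]
[-0.0523  0.0301  0.046 ]
[-0.0527 -0.0274  0.046 ]
```

```bash
python3 - <<'E'
from h import *
s=state()
for q in((-.03,.008,.20),(.012,.009,.178)):print((W(*q)-s['eef_pos'])*100)
print(s['ee_rot'])
R=cv2.Rodrigues(s['ee_rot'])[0];print(R.round(3))
x=np.cos(np.radians(132.1));y=np.sin(np.radians(132.1))
Rt=np.array([[x,y,0],[y,-x,0],[0,0,-1]]).astype(float)
print(cv2.Rodrigues(Rt@R.T)[0].T)
E
```

```text
[ 6.5159712   6.98393384 -0.61829796]
[ 9.56522707  9.87392322 -2.81829796]
[-1.27265521 -2.8637229   0.02706938]
[[-0.67   0.742 -0.014]
 [ 0.742  0.67  -0.013]
 [ 0.    -0.019 -1.   ]]
[[ 0.01266282 -0.01404845  0.00037148]]
```

```bash
python3 -m handwheel '[{"dx":3.2,"dy":3.5,"dz":-0.3,"ax":0.012,"ay":-0.014,"az":0,"gripper":0},{"dx":6.5,"dy":7.0,"dz":-0.6,"ax":0.012,"ay":-0.014,"az":0,"gripper":0},{"dx":8.5,"dy":8.9,"dz":-1.5,"ax":0.012,"ay":-0.014,"az":0,"gripper":0},{"dx":9.6,"dy":9.9,"dz":-2.5,"ax":0.012,"ay":-0.014,"az":0,"gripper":0},{"dx":9.6,"dy":9.9,"dz":-2.8,"ax":0.012,"ay":-0.014,"az":0,"gripper":0}]'
python3 - <<'E'
from h import *
s=state();print(Pf(s['eef_pos']),s['wrist_force'])
f=grab_frame("wrist");cv2.imwrite("pics/w5.png",f["color"][:,:,::-1])
f=grab_frame("scene");t=f["color"][:,:,::-1]
cv2.imwrite("pics/s5.png",cv2.resize(t[130:280,170:350],None,fx=4.4,fy=4,interpolation=cv2.INTER_CUBIC))
f=grab_frame("top");t=f["color"][:,:,::-1]
cv2.imwrite("pics/t5.png",cv2.resize(t[160:290,165:335],None,fx=4.5,fy=4.5,interpolation=cv2.INTER_CUBIC))
E
```

```text
time_s: 6.4
eef_pos: [0.5536, 0.088, 0.1751]
ee_rot: [-1.273, -2.867, 0.005]
wrist_force: [-0.4, 0.2, 0.3]
width: 0.003
[0.01175333 0.00983047 0.1751431 ] [-0.40273283  0.18358937  0.25398636]
```

View pics/w5.png

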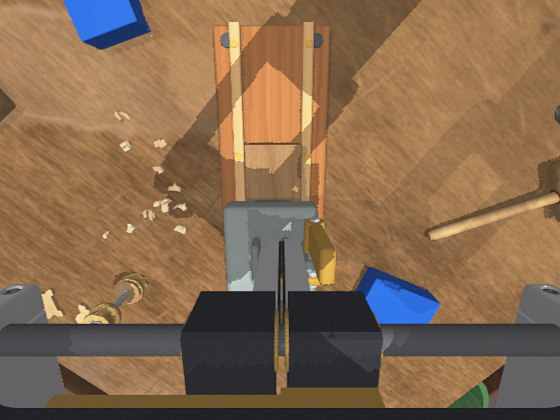

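View pics/s5.png

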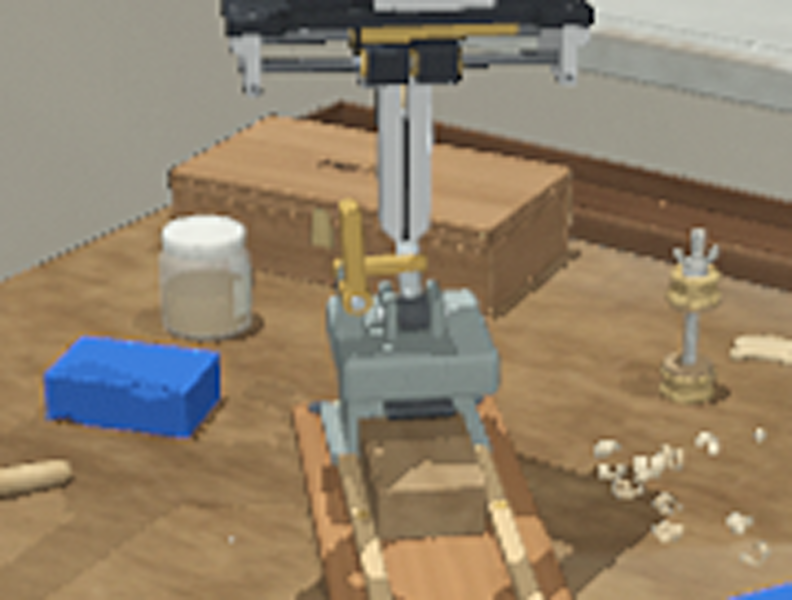

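View pics/t5.png

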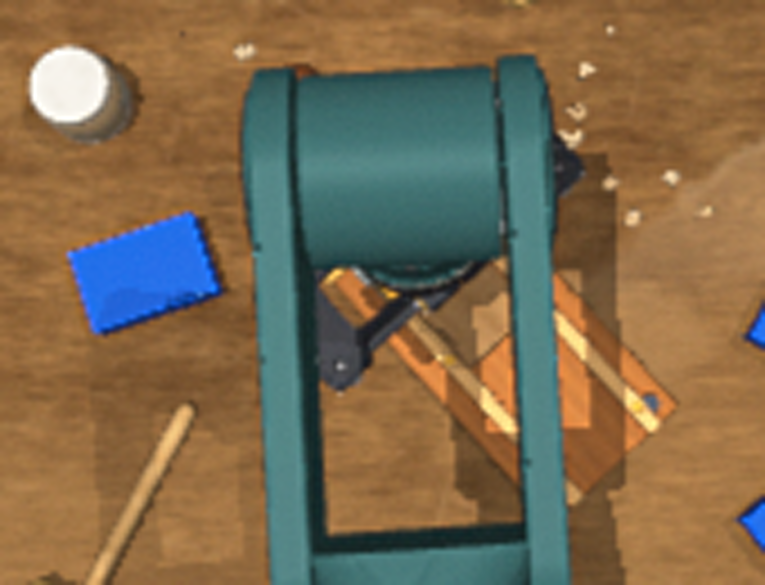

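```bash
python3 - <<'E'
from h import *
s=state();f=grab_frame("wrist");w=wristw2c(s,f)
for n,u,v,z in(("blockend L",244,143,.046),("R",302,145,.046),("head",270,203,.102),("rail end",234,23,.022),("rail",309,26,.022),("board",216,27,.012),("tabtop -y front",306,222,.195),("tabtop",322,245,.195)):print(n,Pf(onz(f,u,v,z,w)).round(4))
im=f["color"][:,:,::-1];cv2.imwrite("pics/w6.png",cv2.resize(im[190:300,210:350],None,fx=5,fy=5,interpolation=cv2.INTER_CUBIC))
E
```

```text
blockend L [-0.0493 -0.0288  0.046 ]
R [-0.0473  0.0294  0.046 ]
head [-0.0016 -0.0013  0.102 ]
rail end [-0.1629 -0.0375  0.022 ]
rail [-0.1602  0.0359  0.022 ]
board [-0.1622 -0.0573  0.012 ]
tabtop -y front [-0.0146  0.0222  0.195 ]
tabtop [-0.0007  0.0317  0.195 ]
```

View pics/w6.png

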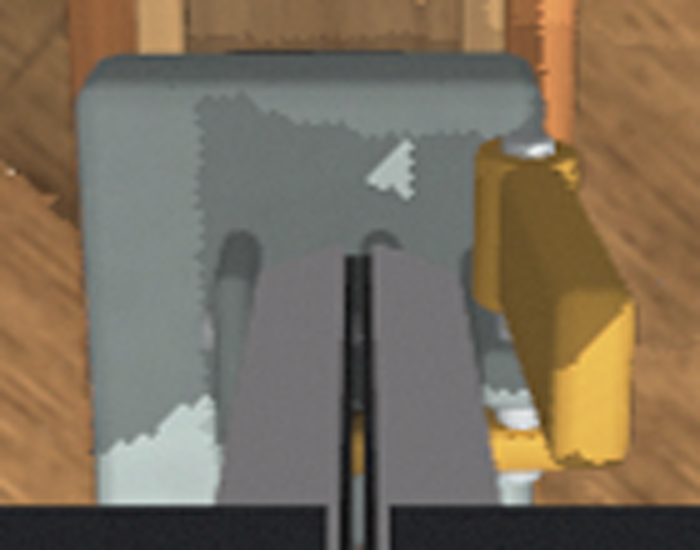

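```bash
python3 -m handwheel '[{"dx":-0.6,"dy":0.7,"dz":0.1,"ax":0,"ay":0,"az":0,"gripper":0},{"dx":-1.0,"dy":1.1,"dz":0.2,"ax":0,"ay":0,"az":0,"gripper":0},{"dx":-1.4,"dy":1.55,"dz":0.2,"ax":0,"ay":0,"az":0,"gripper":0},{"dx":-1.75,"dy":1.95,"dz":0,"ax":0,"ay":0,"az":0,"gripper":0},{"dx":-2.1,"dy":2.33,"dz":-0.3,"ax":0,"ay":0,"az":0,"gripper":0}]'
python3 - <<'E'
from h import *
s=state();print(Pf(s['eef_pos']),s['wrist_force'])
f=grab_frame("wrist");im=f["color"][:,:,::-1];cv2.imwrite("pics/w7.png",cv2.resize(im[170:300,210:390],None,fx=4.4,fy=4.4,interpolation=cv2.INTER_CUBIC))
E
```

```text
time_s: 7.22
eef_pos: [0.5332, 0.1108, 0.1758]
ee_rot: [1.276, 2.869, -0.0]
wrist_force: [-0.5, -0.8, 2.1]
width: 0.004
[0.01193605 0.04043268 0.17575394] [-0.51298878 -0.81403378  2.05727887]
```

View pics/w7.png

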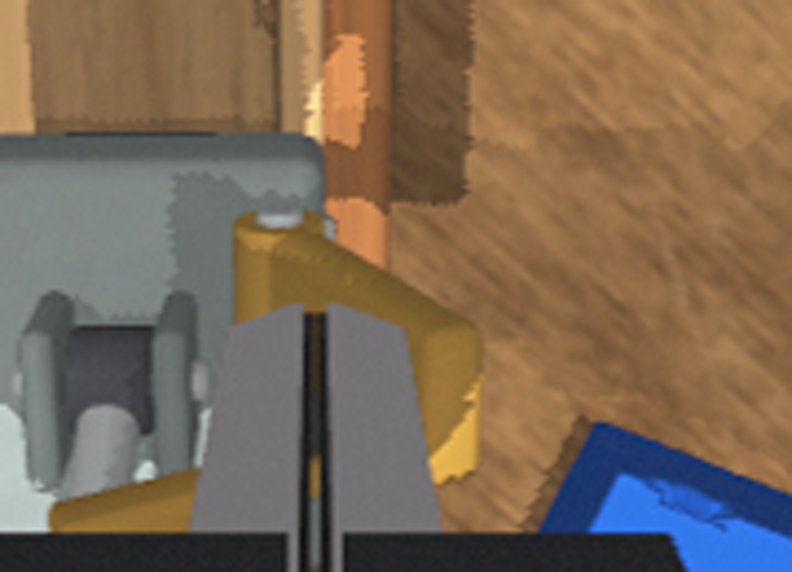

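```bash
python3 -m handwheel '[{"dx":-0.37,"dy":0.42,"dz":-0.6,"ax":0,"ay":0,"az":0,"gripper":0},{"dx":-0.7,"dy":0.8,"dz":-1.2,"ax":0,"ay":0,"az":0,"gripper":0},{"dx":-1.0,"dy":1.1,"dz":-1.9,"ax":0,"ay":0,"az":0,"gripper":0},{"dx":-1.25,"dy":1.4,"dz":-2.5,"ax":0,"ay":0,"az":0,"gripper":0},{"dx":-1.35,"dy":1.5,"dz":-2.7,"ax":0,"ay":0,"az":0,"gripper":0}]'
python3 - <<'E'
from h import *
s=state();print(Pf(s['eef_pos']),s['wrist_force'])
f=grab_frame("wrist");im=f["color"][:,:,::-1];cv2.imwrite("pics/w8.png",cv2.resize(im[170:300,210:390],None,fx=4.4,fy=4.4,interpolation=cv2.INTER_CUBIC))
f=grab_frame("scene");t=f["color"][:,:,::-1]
cv2.imwrite("pics/s8.png",cv2.resize(t[130:280,170:350],None,fx=4.4,fy=4,interpolation=cv2.INTER_CUBIC))
E
```

```text
time_s: 7.9
eef_pos: [0.5203, 0.1253, 0.1496]
ee_rot: [1.275, 2.866, -0.001]
wrist_force: [0.1, -3.0, 10.0]
width: 0.005
[0.01206867 0.05989333 0.14964639] [ 0.10315635 -2.98898052 10.00599548]
```

View pics/w8.png

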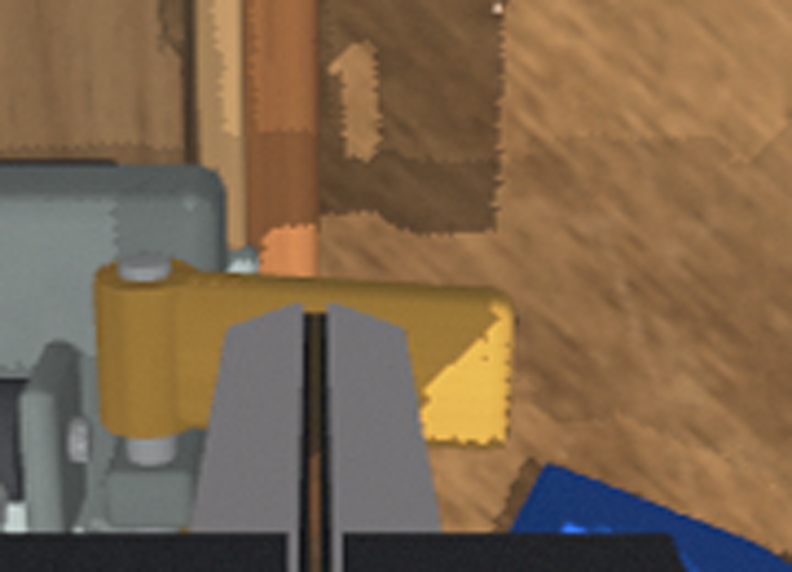

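View pics/s8.png

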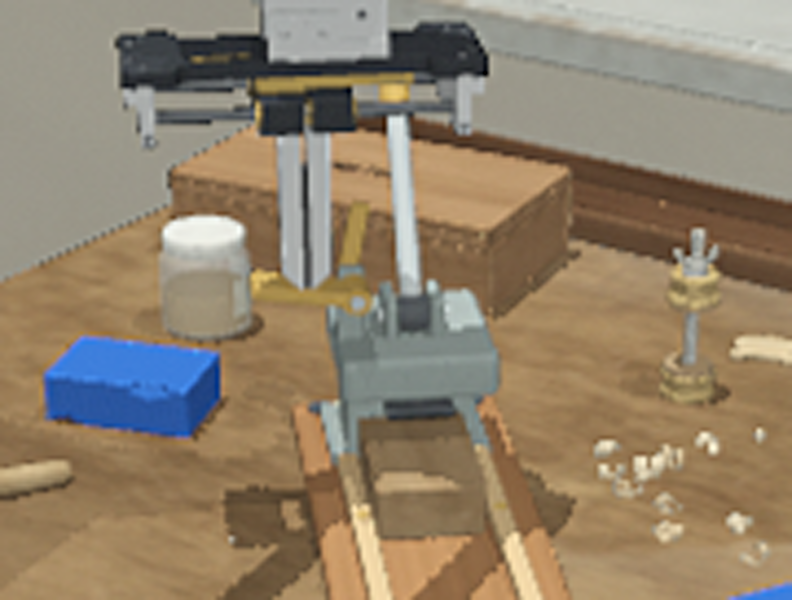

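```bash
python3 -m handwheel '[{"dx":-0.1,"dy":0.1,"dz":3,"ax":0,"ay":0,"az":0,"gripper":0},{"dx":0,"dy":0,"dz":8,"ax":0,"ay":0,"az":0,"gripper":0.3},{"dx":0,"dy":0,"dz":13,"ax":0,"ay":0,"az":0,"gripper":0.7},{"dx":3,"dy":0,"dz":18,"ax":0,"ay":0,"az":0,"gripper":0.7},{"dx":8,"dy":1,"dz":18,"ax":0,"ay":0,"az":0,"gripper":0.7}]'
python3 - <<'E'
from h import *
s=state();print(Pf(s['eef_pos']),s['wrist_force'],s['joints'])
for z in(.33,.2175):print((W(.1275,-.0008,z)-s['eef_pos'])*100)
f=grab_frame("wrist");im=f["color"][:,:,::-1];cv2.imwrite("pics/w9.png",im)
f=grab_frame("scene");t=f["color"][:,:,::-1]
cv2.imwrite("pics/s9.png",cv2.resize(t[130:280,170:350],None,fx=4.4,fy=4,interpolation=cv2.INTER_CUBIC))
E
```

```text
time_s: 8.62
eef_pos: [0.6017, 0.1353, 0.3369]
ee_rot: [1.272, 2.857, 0.008]
wrist_force: [0.7, 0.8, -0.5]
width: 0.396
[0.07914397 0.01271301 0.33689497] [ 0.69524195  0.80814841 -0.49332071] [ 0.13102454  0.24479503  0.9312159  -0.00331239  1.95042189 -2.17407571]
[ 4.49384845  2.23928464 -0.68949696]
[  4.49384845   2.23928464 -11.93949696]
```

View pics/w9.png

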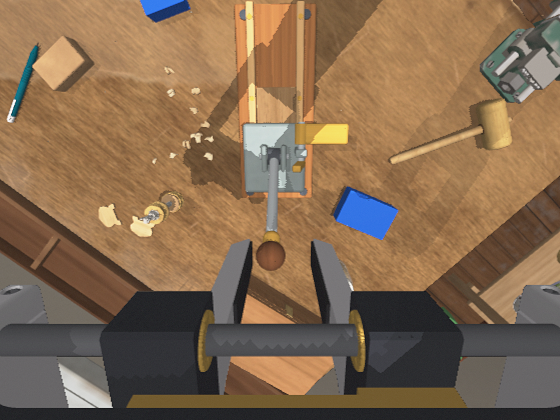

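View pics/s9.png

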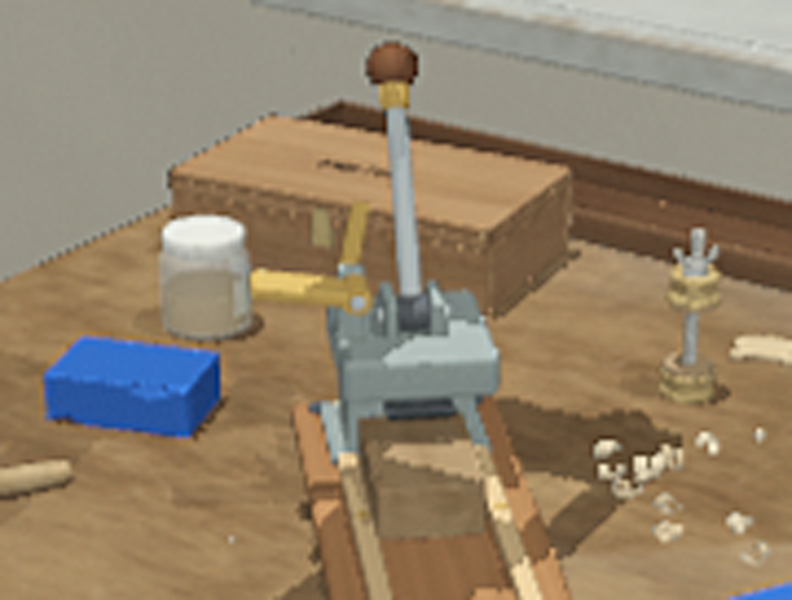

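```bash
python3 - <<'E'
from h import *
s=state();f=grab_frame("wrist");w=wristw2c(s,f)
p=onz(f,271,255,.2365,w);print(Pf(p),(p-s['eef_pos'])*100)
E
python3 -m handwheel '[{"dx":2.2,"dy":1.1,"dz":-0.5,"ax":0,"ay":0,"az":0,"gripper":0.7},{"dx":4.4,"dy":2.2,"dz":-1,"ax":0,"ay":0,"az":0,"gripper":0.7},{"dx":4.5,"dy":2.2,"dz":-3,"ax":0,"ay":0,"az":0,"gripper":0.7},{"dx":4.5,"dy":2.2,"dz":-4,"ax":0,"ay":0,"az":0,"gripper":0.7}]'
python3 - <<'E'
from h import *
s=state();print(Pf(s['eef_pos']),s['width'],(W(.1275,-.0008,.2175)-s['eef_pos'])*100)
f=grab_frame("wrist");w=wristw2c(s,f);im=f["color"][:,:,::-1];cv2.imwrite("pics/w10.png",im)
f=grab_frame("scene");t=f["color"][:,:,::-1]
cv2.imwrite("pics/s10.png",cv2.resize(t[130:280,170:350],None,fx=4.4,fy=4,interpolation=cv2.INTER_CUBIC))
E
```

```text
[0.12218813 0.00113891 0.2365    ] [ 3.76281438  1.99557584 -8.8014454 ]
time_s: 9.28
eef_pos: [0.6452, 0.1573, 0.2832]
ee_rot: [-1.275, -2.866, 0.01]
wrist_force: [0.5, 0.2, -0.4]
width: 0.7
[ 1.26191759e-01 -1.67065569e-04  2.83227842e-01] 0.7002412030857439 [ 0.13950195  0.04074577 -6.57278423]
```

View pics/w10.png

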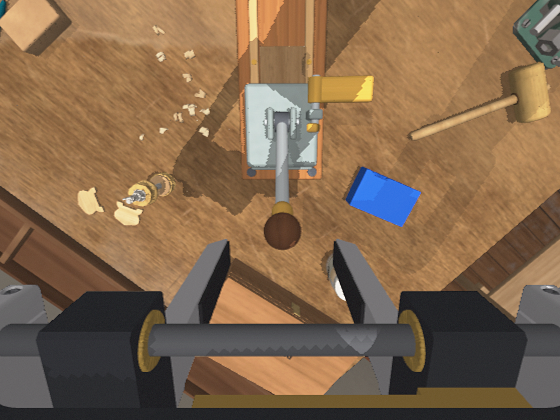

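View pics/s10.png

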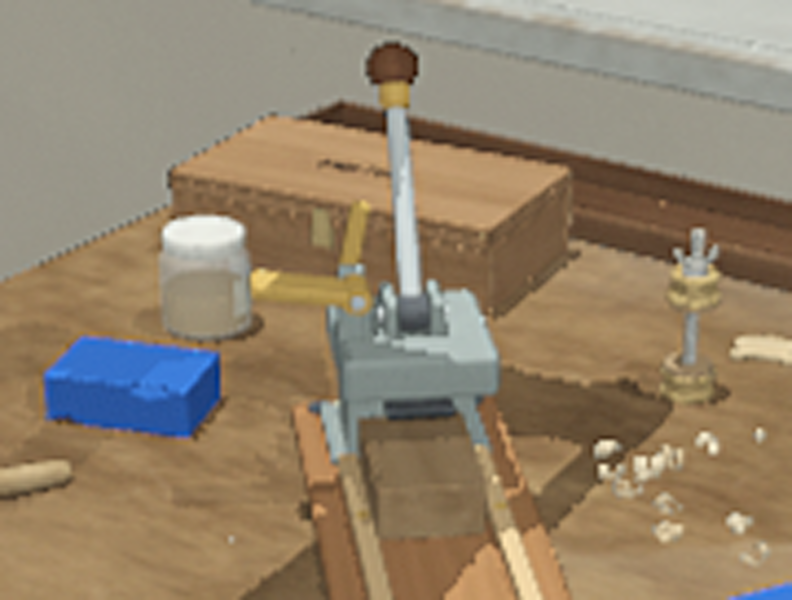

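```bash
python3 - <<'E'
from h import *
s=state();f=grab_frame("wrist");w=wristw2c(s,f)
im=f["color"].astype(int);m=((im[:,:,0]<110)&(im[:,:,0]-im[:,:,2]>15)&(im[:,:,0]<110)).astype(np.uint8);m[:,:255]=0;m[:,312:]=0;m[:205]=0;m[255:]=0
v,u=np.nonzero(m);print(u.min(),u.max(),v.min(),v.max(),u.mean(),v.mean())
p=onz(f,282,231,.2365,w);print(Pf(p),(p-s['eef_pos'])*100)
t=grab_frame("scene");print(tri(ray(f,282,231,w),ray(t,170+392.5/4.4-.5,130+64.5/4-.5)))
E
```

```text
264 300 212 249 281.8605504587156 230.6422018348624
[ 1.28183869e-01 -4.90858506e-05  2.36500000e-01] [ 0.15000711  0.15452119 -4.69913667]
(array([0.64676483, 0.15820142, 0.23698119]), np.float64(0.0009119818117581054))
```

```bash
python3 -m handwheel '[{"dx":0.1,"dy":0.1,"dz":-3,"ax":0,"ay":0,"az":0,"gripper":0.7},{"dx":0.15,"dy":0.1,"dz":-5.5,"ax":0,"ay":0,"az":0,"gripper":0.7},{"dx":0.15,"dy":0.1,"dz":-6.5,"ax":0,"ay":0,"az":0,"gripper":0.7},{"dx":0.15,"dy":0.1,"dz":-6.5,"ax":0,"ay":0,"az":0,"gripper":0.6}]' 30
python3 -m handwheel '[{"dx":0,"dy":0,"dz":0,"ax":0,"ay":0,"az":0,"gripper":0},{"dx":0,"dy":0,"dz":0,"ax":0,"ay":0,"az":0,"gripper":0},{"dx":0,"dy":0,"dz":0,"ax":0,"ay":0,"az":0,"gripper":0},{"dx":0,"dy":0,"dz":0,"ax":0,"ay":0,"az":0,"gripper":0}]' 30
python3 - <<'E'
from h import *
s=state();print(Pf(s['eef_pos']),s['width']*94,s['wrist_force'])
f=grab_frame("wrist");cv2.imwrite("pics/w11.png",f["color"][:,:,::-1])
E
```

```text
time_s: 9.98
eef_pos: [0.6472, 0.1581, 0.2211]
ee_rot: [-1.277, -2.869, 0.007]
wrist_force: [-0.2, 0.1, 0.8]
width: 0.629
time_s: 10.48
eef_pos: [0.6467, 0.1594, 0.222]
ee_rot: [-1.275, -2.868, 0.004]
wrist_force: [-3.3, 2.9, 3.6]
width: 0.305
[0.12871416 0.00043169 0.22203954] 28.631788640208594 [-3.30398752  2.90009703  3.63328712]
```

View pics/w11.png

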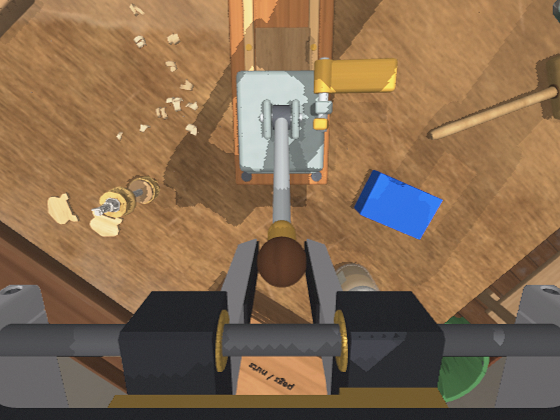

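The grip is about 4 mm above the ball's equator (opening 28.6 mm, where the ball is 30), so I'll regrip lower.

```bash
python3 -m handwheel '[{"dx":0,"dy":0,"dz":0,"ax":0,"ay":0,"az":0,"gripper":0.42},{"dx":0,"dy":-0.1,"dz":-0.4,"ax":0,"ay":0,"az":0,"gripper":0.42},{"dx":0,"dy":-0.1,"dz":-0.6,"ax":0,"ay":0,"az":0,"gripper":0.42},{"dx":0,"dy":-0.1,"dz":-0.6,"ax":0,"ay":0,"az":0,"gripper":0.42}]' 30
python3 -m handwheel '[{"dx":0,"dy":0,"dz":0,"ax":0,"ay":0,"az":0,"gripper":0},{"dx":0,"dy":0,"dz":0,"ax":0,"ay":0,"az":0,"gripper":0},{"dx":0,"dy":0,"dz":0,"ax":0,"ay":0,"az":0,"gripper":0},{"dx":0,"dy":0,"dz":0,"ax":0,"ay":0,"az":0,"gripper":0}]' 30
python3 - <<'E'
from h import *
s=state();p=s['eef_pos'];print(Pf(p),s['width']*94,s['wrist_force'])
b=Pf(p)[:];hx=.1275-.0847
for a in np.arange(0,1.36,.1):
    t=.6-a;q=W(hx+.15*np.sin(t),0,.112+.15*np.cos(t));q0=W(hx+.15*np.sin(.6),0,.112+.15*np.cos(.6));print(round(a,2),((q-q0)*100).round(2))
E
```

```text
time_s: 11.02
eef_pos: [0.6466, 0.158, 0.2152]
ee_rot: [-1.275, -2.867, 0.005]
wrist_force: [-0.0, 1.0, 0.4]
width: 0.421
time_s: 11.52
eef_pos: [0.6459, 0.1588, 0.2151]
ee_rot: [-1.273, -2.866, 0.005]
wrist_force: [-4.1, 3.0, -0.1]
width: 0.306
[0.12771584 0.00047748 0.2150517 ] 28.8076203867476 [-4.13209268  3.04587713 -0.0721493 ]
0.0 [0. 0. 0.]
0.1 [-0.95 -0.86  0.78]
0.2 [-1.95 -1.76  1.44]
0.3 [-3.   -2.71  1.95]
0.4 [-4.07 -3.68  2.32]
0.5 [-5.17 -4.67  2.55]
0.6 [-6.28 -5.68  2.62]
0.7 [-7.4  -6.68  2.55]
0.8 [-8.5  -7.68  2.32]
0.9 [-9.57 -8.65  1.95]
1.0 [-10.62  -9.59   1.44]
1.1 [-11.62 -10.5    0.78]
1.2 [-12.57 -11.36   0.  ]
1.3 [-13.45 -12.16  -0.91]
```

```bash
python3 -m handwheel '[{"dx":-0.95,"dy":-0.86,"dz":0.78,"ax":0,"ay":0,"az":0,"gripper":0},{"dx":-1.95,"dy":-1.76,"dz":1.44,"ax":0,"ay":0,"az":0,"gripper":0},{"dx":-3.0,"dy":-2.71,"dz":1.95,"ax":0,"ay":0,"az":0,"gripper":0},{"dx":-4.07,"dy":-3.68,"dz":2.32,"ax":0,"ay":0,"az":0,"gripper":0},{"dx":-5.17,"dy":-4.67,"dz":2.55,"ax":0,"ay":0,"az":0,"gripper":0}]' 40
python3 - <<'E'
from h import *
s=state();p=s['eef_pos'];print(Pf(p),s['width']*94,s['wrist_force'])
f=grab_frame("scene");t=f["color"][:,:,::-1]
cv2.imwrite("pics/s12.png",cv2.resize(t[100:280,170:350],None,fx=3.3,fy=3.3,interpolation=cv2.INTER_CUBIC))
P=np.array([.6459,.1588,.2151])
for d in((-7.4,-6.68,2.55),(-9.57,-8.65,1.95),(-11.62,-10.5,.78),(-13.45,-12.16,-.91)):print((P+np.array(d)/100-p)*100)
E
```

```text
time_s: 12.15
eef_pos: [0.5936, 0.1114, 0.241]
ee_rot: [-1.273, -2.867, 0.004]
wrist_force: [0.0, 3.5, -2.4]
width: 0.302
[0.05714244 0.00041964 0.24097669] 28.361577053161326 [ 0.04885918  3.52739725 -2.40434013]
[-2.17169734 -1.94211793 -0.03766945]
[-4.34169734 -3.91211793 -0.63766945]
[-6.39169734 -5.76211793 -1.80766945]
[-8.22169734 -7.42211793 -3.49766945]
```

View pics/s12.png

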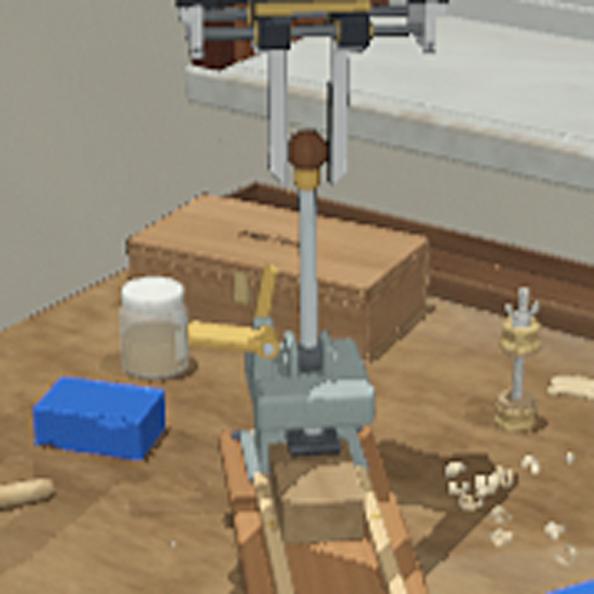

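```bash
python3 -m handwheel '[{"dx":-1.05,"dy":-0.94,"dz":0.03,"ax":0,"ay":0,"az":0,"gripper":0},{"dx":-2.17,"dy":-1.94,"dz":-0.04,"ax":0,"ay":0,"az":0,"gripper":0},{"dx":-3.27,"dy":-2.94,"dz":-0.27,"ax":0,"ay":0,"az":0,"gripper":0},{"dx":-4.34,"dy":-3.91,"dz":-0.64,"ax":0,"ay":0,"az":0,"gripper":0},{"dx":-5.39,"dy":-4.85,"dz":-1.15,"ax":0,"ay":0,"az":0,"gripper":0}]' 40
python3 - <<'E'
from h import *
s=state();p=s['eef_pos'];print(Pf(p),s['width']*94,s['wrist_force'])
P=np.array([.6459,.1588,.2151])
hx=.1275-.0847
for a in(1.05,1.1,1.15,1.2,1.25,1.3,1.35,1.4):
    t=.6-a;q=W(hx+.15*np.sin(t),0,.112+.15*np.cos(t));q0=W(hx+.15*np.sin(.6),0,.112+.15*np.cos(.6));print(a,((P+q-q0-p)*100).round(2))
E
```

```text
time_s: 12.82
eef_pos: [0.5375, 0.0599, 0.2291]
ee_rot: [-1.276, -2.864, 0.01]
wrist_force: [-0.8, -0.3, -0.3]
width: 0.008
[-1.90381212e-02 -1.51988462e-04  2.29075383e-01] 0.755266021448691 [-0.76486218 -0.33280853 -0.28186564]
1.05 [-0.28 -0.16 -0.27]
1.1 [-0.78 -0.61 -0.61]
1.15 [-1.26 -1.05 -0.99]
1.2 [-1.73 -1.47 -1.4 ]
1.25 [-2.18 -1.88 -1.84]
1.3 [-2.61 -2.27 -2.3 ]
1.35 [-3.03 -2.65 -2.8 ]
1.4 [-3.43 -3.   -3.33]
```

The ball slipped out of the grip, so I'll take a look.

```bash
python3 - <<'E'
from h import *
f=grab_frame("scene");t=f["color"][:,:,::-1]
cv2.imwrite("pics/s13.png",cv2.resize(t[100:280,170:350],None,fx=3.3,fy=3.3,interpolation=cv2.INTER_CUBIC))
f=grab_frame("wrist");cv2.imwrite("pics/w13.png",f["color"][:,:,::-1])
E
```

```text
(no output)
```

View pics/s13.png

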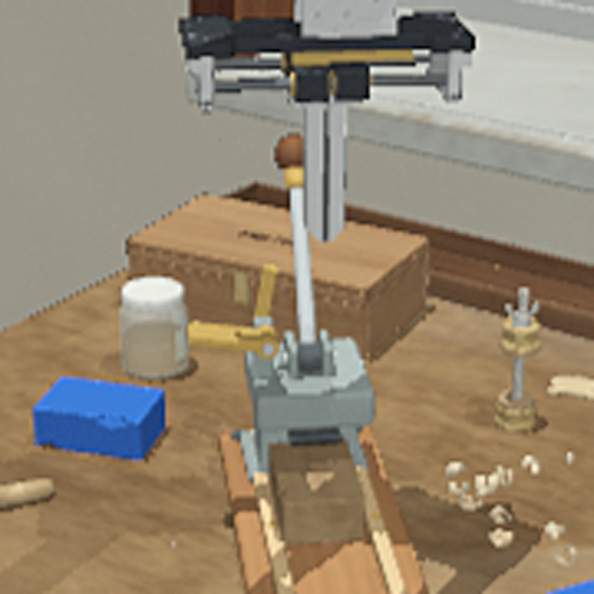

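View pics/w13.png

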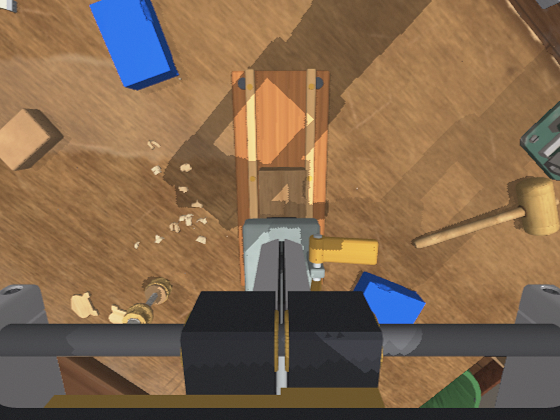

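```bash
python3 - <<'E'
from h import *
f=grab_frame("wrist");fl=210/np.tan(np.radians(f["vertical_fov"])/2);M=f["mount"]
im=cv2.imread("pics/w11.png").astype(int)
m=((im[:,:,2]<130)&(im[:,:,2]-im[:,:,0]>18)).astype(np.uint8)
n,l,st,c=cv2.connectedComponentsWithStats(m[200:300,240:320]);i=1+st[1:,4].argmax();print(st[i],c[i]+[240,200])
u,v=282,262
d=M[:3,:3]@np.array([(u-f["cx"])/fl,(v-f["cy"])/fl,1]);o=M[:3,3]
for z in(-.022,-.019,-.015):print(z,(o+d*(z-o[2])/d[2]).round(4))
cv2.imwrite("pics/w11z.png",cv2.resize(im[200:320,210:350].astype(np.uint8),None,fx=5,fy=5,interpolation=cv2.INTER_CUBIC))
E
```

```text
[  14   31   52   69 2205] [280.1414966  262.74920635]
-0.022 [-0.0002 -0.0038 -0.022 ]
-0.019 [-0.0002 -0.0023 -0.019 ]
-0.015 [-0.0002 -0.0004 -0.015 ]
```

View pics/w11z.png

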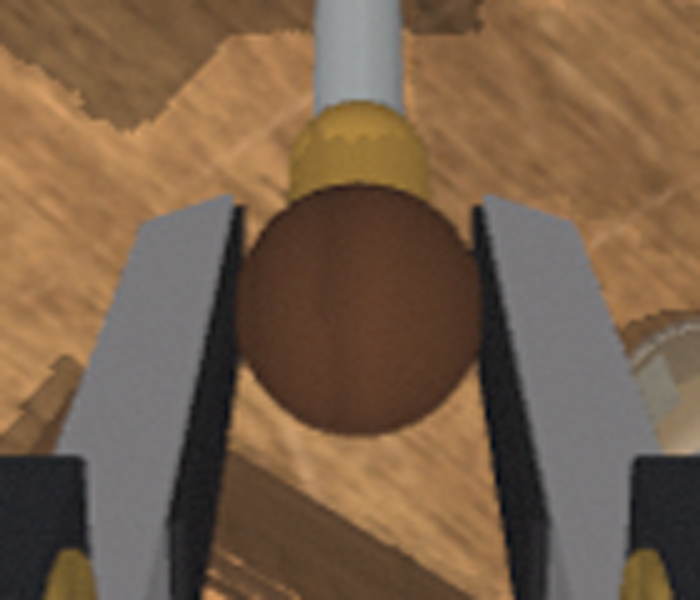

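```bash
python3 - <<'E'
from h import *
f=grab_frame("scene")
S=lambda x,y:(170+(x+.5)/3.3-.5,100+(y+.5)/3.3-.5)
print("obs",S(308,150))
B=np.array([.6467,.1582,.2365]);h=B-EX*.15*np.sin(.6)-[0,0,.15*np.cos(.6)]
for a in(0,.1,.2,.3,.4,.5,.6):
    t=.6-a;print(a,proj(f,h+EX*.15*np.sin(t)+[0,0,.15*np.cos(t)]).round(1))
print("tip s12",proj(f,[.5936,.1114,.2410]),"grasp",proj(f,[.5936,.1114,.26]),S(310,183))
E
```

```text
obs (262.9848484848485, 145.10606060606062)
0 [258.5 145.8]
0.1 [259.2 144.4]
0.2 [259.9 143.6]
0.3 [260.7 143.5]
0.4 [261.5 144. ]
0.5 [262.3 145.2]
0.6 [263.2 147. ]
tip s12 [261.99739585 154.05145794] grasp [262.01411837 146.14599481] (263.5909090909091, 155.10606060606062)
```

```bash
python3 -m handwheel '[{"dx":0,"dy":0,"dz":5,"ax":0,"ay":0,"az":0,"gripper":0.3},{"dx":0,"dy":0,"dz":9,"ax":0,"ay":0,"az":0,"gripper":0.6},{"dx":4,"dy":3.6,"dz":10,"ax":0,"ay":0,"az":0,"gripper":0.6},{"dx":8,"dy":7.2,"dz":10,"ax":0,"ay":0,"az":0,"gripper":0.6},{"dx":11.1,"dy":10,"dz":10,"ax":0,"ay":0,"az":0,"gripper":0.6}]' 60
python3 - <<'E'
from h import *
s=state();R=cv2.Rodrigues(s['ee_rot'])[0];A2=np.radians(132.1);x,y=np.cos(A2),np.sin(A2)
Rt=np.array([[x,y,0],[y,-x,0],[0,0,-1]]).astype(float)
print(Pf(s['eef_pos']),s['width'],cv2.Rodrigues(Rt@R.T)[0].T)
f=grab_frame("wrist");w=wristw2c(s,f);cv2.imwrite("pics/w14.png",f["color"][:,:,::-1])
B=np.array([.6467,.1582,.2365]);f["world_to_cam"]=w;print("ball pred",proj(f,B))
print((B+EX*.003-[0,0,.019]-s['eef_pos'])*100)
E
```

```text
time_s: 13.65
eef_pos: [0.6508, 0.1627, 0.3286]
ee_rot: [-1.275, -2.865, 0.008]
wrist_force: [0.7, -0.4, 0.9]
width: 0.498
[1.33913293e-01 1.54624905e-04 3.28566172e-01] 0.4984770000464548 [[ 0.00238213 -0.00766439  0.00142723]]
ball pred [280.75362681 206.41799124]
[ -0.18308358  -0.24824841 -11.10661719]
```

View pics/w14.png

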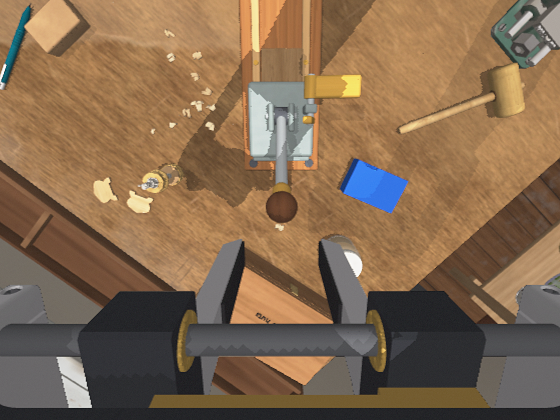

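The ball is where predicted, at (281,206). I'll descend, grip at 60 N and check.

```bash
python3 -m handwheel '[{"dx":-0.1,"dy":-0.15,"dz":-5,"ax":0,"ay":0,"az":0,"gripper":0.6},{"dx":-0.2,"dy":-0.25,"dz":-9,"ax":0,"ay":0,"az":0,"gripper":0.6},{"dx":-0.2,"dy":-0.25,"dz":-11.2,"ax":0,"ay":0,"az":0,"gripper":0.6},{"dx":-0.2,"dy":-0.25,"dz":-11.2,"ax":0,"ay":0,"az":0,"gripper":0.6}]' 60
python3 -m handwheel '[{"dx":0,"dy":0,"dz":-0.1,"ax":0,"ay":0,"az":0,"gripper":0},{"dx":0,"dy":0,"dz":-0.1,"ax":0,"ay":0,"az":0,"gripper":0},{"dx":0,"dy":0,"dz":-0.1,"ax":0,"ay":0,"az":0,"gripper":0},{"dx":0,"dy":0,"dz":-0.1,"ax":0,"ay":0,"az":0,"gripper":0}]' 60
python3 - <<'E'
from h import *
s=state();print(Pf(s['eef_pos']),s['eef_pos'],s['width']*94,s['wrist_force'])
f=grab_frame("wrist");cv2.imwrite("pics/w15.png",cv2.resize(f["color"][200:320,210:350,::-1],None,fx=5,fy=5,interpolation=cv2.INTER_CUBIC))
E
```

```text
time_s: 14.2
eef_pos: [0.6502, 0.1635, 0.2091]
ee_rot: [-1.266, -2.859, 0.013]
wrist_force: [1.4, 0.0, 0.6]
width: 0.6
time_s: 14.7
eef_pos: [0.6507, 0.1636, 0.2094]
ee_rot: [-1.267, -2.861, 0.011]
wrist_force: [1.0, -0.3, 2.5]
width: 0.295
[0.13449483 0.00082637 0.20943372] [0.6507379  0.16358206 0.20943372] 27.734264978902004 [ 1.01757392 -0.27280004  2.47744233]
```

View pics/w15.png

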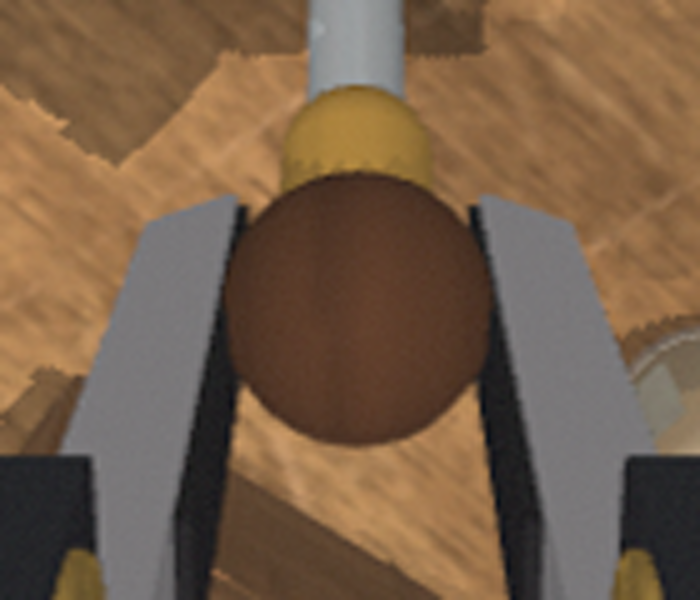

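```bash
python3 -m handwheel '[{"dx":0,"dy":0,"dz":0,"ax":0,"ay":0,"az":0,"gripper":0.42},{"dx":-0.25,"dy":-0.3,"dz":0.6,"ax":0,"ay":0,"az":0,"gripper":0.42},{"dx":-0.25,"dy":-0.3,"dz":0.7,"ax":0,"ay":0,"az":0,"gripper":0.42},{"dx":-0.25,"dy":-0.3,"dz":0.7,"ax":0,"ay":0,"az":0,"gripper":0.42}]' 60
python3 - <<'E'
from h import *
s=state();R=cv2.Rodrigues(s['ee_rot'])[0];A2=np.radians(132.1);x,y=np.cos(A2),np.sin(A2)
Rt=np.array([[x,y,0],[y,-x,0],[0,0,-1]]).astype(float)
B=np.array([.6467,.1582,.2365])
print(Pf(s['eef_pos']),(B+EX*.002-[0,0,.019]-s['eef_pos'])*100,cv2.Rodrigues(Rt@R.T)[0].T)
E
```

```text
time_s: 15.25
eef_pos: [0.6483, 0.1606, 0.2166]
ee_rot: [-1.267, -2.862, 0.01]
wrist_force: [-0.8, -0.1, -0.4]
width: 0.421
[0.13062638 0.0002397  0.2166275 ] [-0.0076965  -0.10124027  0.08724963] [[ 0.00111366 -0.01351781 -0.00224601]]
```

```bash
python3 -m handwheel '[{"dx":0,"dy":-0.05,"dz":0.1,"ax":0,"ay":-0.01,"az":0,"gripper":0},{"dx":0,"dy":-0.05,"dz":0.1,"ax":0,"ay":-0.01,"az":0,"gripper":0},{"dx":0,"dy":-0.05,"dz":0.1,"ax":0,"ay":-0.01,"az":0,"gripper":0},{"dx":0,"dy":-0.05,"dz":0.1,"ax":0,"ay":-0.01,"az":0,"gripper":0}]' 60
python3 - <<'E'
from h import *
s=state();print(Pf(s['eef_pos']),s['eef_pos'],s['width']*94,s['wrist_force'],s['wrist_torque'])
E
python3 -m handwheel '[{"dx":-0.95,"dy":-0.86,"dz":0.78,"ax":0,"ay":0,"az":0,"gripper":0},{"dx":-1.95,"dy":-1.76,"dz":1.44,"ax":0,"ay":0,"az":0,"gripper":0},{"dx":-3.0,"dy":-2.71,"dz":1.95,"ax":0,"ay":0,"az":0,"gripper":0},{"dx":-4.07,"dy":-3.68,"dz":2.32,"ax":0,"ay":0,"az":0,"gripper":0}]' 60
python3 - <<'E'
from h import *
s=state();print(Pf(s['eef_pos']),s['eef_pos'],s['width']*94,s['wrist_force'])
f=grab_frame("wrist");cv2.imwrite("pics/w16.png",cv2.resize(f["color"][200:320,210:350,::-1],None,fx=5,fy=5,interpolation=cv2.INTER_CUBIC))
E
```

```text
time_s: 15.75
eef_pos: [0.6477, 0.1605, 0.2174]
ee_rot: [-1.27, -2.869, 0.004]
wrist_force: [-2.7, 2.5, -0.3]
width: 0.298
[0.13016479 0.0005336  0.21739885] [0.6477214  0.16046186 0.21739885] 28.021653488670346 [-2.74665729  2.46884872 -0.31828636] [0.2821978  0.44424281 0.02029635]
time_s: 16.25
eef_pos: [0.6064, 0.123, 0.241]
ee_rot: [-1.27, -2.869, 0.003]
wrist_force: [2.2, 2.4, -3.4]
width: 0.299
[0.07439827 0.00049259 0.24096588] [0.60637147 0.12304407 0.24096588] 28.070673545530408 [ 2.2484726   2.40265244 -3.35174078]
```

View pics/w16.png

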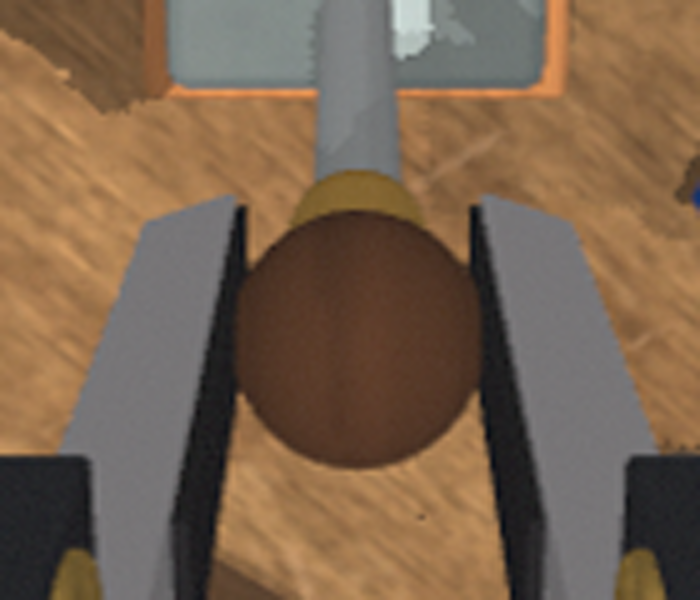

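The ball creeps about 3 mm through the pads as it moves, so friction alone won't hold it. I'll bring the lever back gently and regrip with the jaws along the channel, which puts one finger behind the ball.

```bash
python3 -m handwheel '[{"dx":1.07,"dy":0.97,"dz":-0.37,"ax":0,"ay":0,"az":0,"gripper":0},{"dx":2.12,"dy":1.92,"dz":-0.88,"ax":0,"ay":0,"az":0,"gripper":0},{"dx":3.12,"dy":2.82,"dz":-1.54,"ax":0,"ay":0,"az":0,"gripper":0},{"dx":4.1,"dy":3.7,"dz":-2.36,"ax":0,"ay":0,"az":0,"gripper":0},{"dx":4.1,"dy":3.7,"dz":-2.36,"ax":0,"ay":0,"az":0,"gripper":0.5}]'
python3 -m handwheel '[{"dx":0,"dy":0,"dz":0,"ax":0,"ay":0,"az":0,"gripper":0.8},{"dx":0,"dy":0,"dz":5,"ax":0,"ay":0,"az":0,"gripper":0.8},{"dx":0,"dy":0,"dz":9,"ax":0,"ay":0,"az":-0.18,"gripper":0.8},{"dx":0,"dy":0,"dz":9,"ax":0,"ay":0,"az":-0.36,"gripper":0.8},{"dx":0,"dy":0,"dz":9,"ax":0,"ay":0,"az":-0.54,"gripper":0.8}]' 20
python3 -m handwheel '[{"dx":0,"dy":0,"dz":0,"ax":0,"ay":0,"az":-0.18,"gripper":0.6},{"dx":0,"dy":0,"dz":0,"ax":0,"ay":0,"az":-0.36,"gripper":0.6},{"dx":0,"dy":0,"dz":0,"ax":0,"ay":0,"az":-0.54,"gripper":0.6},{"dx":0,"dy":0,"dz":0,"ax":0,"ay":0,"az":-0.72,"gripper":0.6},{"dx":0,"dy":0,"dz":0,"ax":0,"ay":0,"az":-0.9,"gripper":0.6}]' 20
cat >> h.py <<'E'
B0=np.array([.6467,.1582,.2365])
def fix(yaw=42.1):
    s=state();R=cv2.Rodrigues(s['ee_rot'])[0];a=np.radians(yaw);x,y=np.cos(a),np.sin(a)
    Rt=np.array([[x,y,0],[y,-x,0],[0,0,-1]]).astype(float)
    return cv2.Rodrigues(Rt@R.T)[0].ravel()
E
python3 - <<'E'
from h import *
s=state();print(s['joints'],Pf(s['eef_pos']),(B0-s['eef_pos'])*100,fix())
f=grab_frame("wrist");w=wristw2c(s,f);f["world_to_cam"]=w;print(proj(f,B0));cv2.imwrite("pics/w17.png",f["color"][:,:,::-1])
f=grab_frame("scene");t=f["color"][:,:,::-1]
cv2.imwrite("pics/s17.png",cv2.resize(t[100:280,170:350],None,fx=3.3,fy=3.3,interpolation=cv2.INTER_CUBIC))
E
```

```text
time_s: 16.92
eef_pos: [0.6476, 0.1595, 0.2173]
ee_rot: [-1.271, -2.87, 0.006]
wrist_force: [0.7, -0.3, -0.4]
width: 0.368
time_s: 17.55
eef_pos: [0.6485, 0.1593, 0.3086]
ee_rot: [-1.999, -2.422, 0.0]
wrist_force: [0.1, 0.7, -0.4]
width: 0.8
time_s: 18.18
eef_pos: [0.649, 0.159, 0.3087]
ee_rot: [-2.858, -1.302, -0.003]
wrist_force: [-0.7, 0.5, -0.3]
width: 0.601
[ 1.54942548e-01  3.71969625e-01  8.25633653e-01  1.15287584e-03
  1.94256989e+00 -6.99294600e-01] [ 0.13018437 -0.00139715  0.30871367] [-0.23303429 -0.08424154 -7.22136687] [-0.00120463  0.00131175 -0.11987307]
[278.55807141 216.42293571]
```

View pics/w17.png

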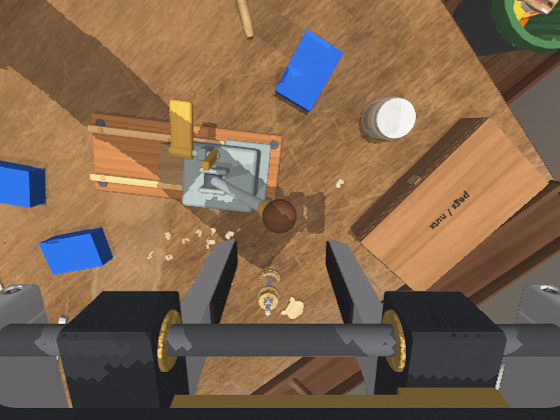

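View pics/s17.png

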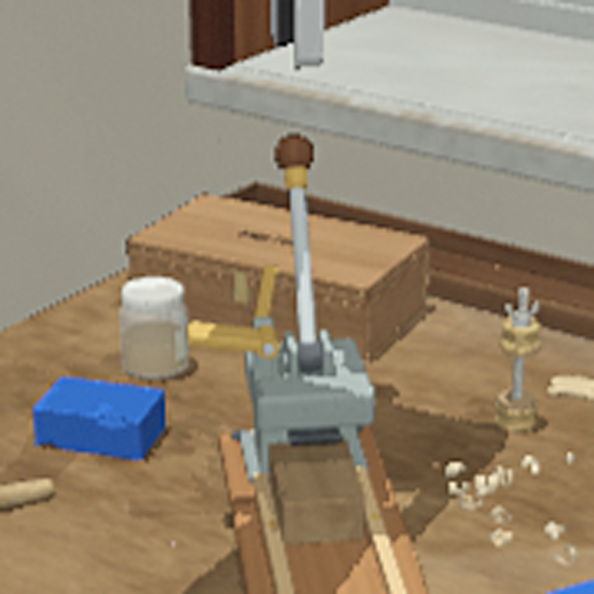

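```bash
python3 -m handwheel '[{"dx":-0.2,"dy":-0.1,"dz":-3,"ax":0,"ay":0,"az":-0.12,"gripper":0.6},{"dx":-0.2,"dy":-0.1,"dz":-6,"ax":0,"ay":0,"az":-0.12,"gripper":0.6},{"dx":-0.2,"dy":-0.1,"dz":-7.3,"ax":0,"ay":0,"az":-0.12,"gripper":0.5},{"dx":-0.2,"dy":-0.1,"dz":-7.6,"ax":0,"ay":0,"az":-0.12,"gripper":0.5},{"dx":-0.2,"dy":-0.1,"dz":-7.6,"ax":0,"ay":0,"az":-0.12,"gripper":0.5}]' 8
python3 - <<'E'
from h import *
s=state();print(Pf(s['eef_pos']),(B0-s['eef_pos'])*100,fix(),s['width'],s['wrist_force'])
E
```

```text
time_s: 18.9
eef_pos: [0.6474, 0.1581, 0.2339]
ee_rot: [-2.928, -1.138, -0.005]
wrist_force: [0.4, 0.9, 0.0]
width: 0.499
[ 0.12839295 -0.00100929  0.23391837] [-0.07411212  0.00708123  0.25816341] [-0.00145213  0.00311181 -0.00687944] 0.49861360009837624 [0.37375369 0.91642486 0.01015018]
```

Down another 4 mm, then close at 15 N.

```bash
python3 -m handwheel '[{"dx":-0.05,"dy":0,"dz":-0.45,"ax":0,"ay":0,"az":0,"gripper":0.42},{"dx":-0.05,"dy":0,"dz":-0.45,"ax":0,"ay":0,"az":0,"gripper":0},{"dx":-0.05,"dy":0,"dz":-0.45,"ax":0,"ay":0,"az":0,"gripper":0},{"dx":-0.05,"dy":0,"dz":-0.45,"ax":0,"ay":0,"az":0,"gripper":0},{"dx":-0.05,"dy":0,"dz":-0.45,"ax":0,"ay":0,"az":0,"gripper":0}]' 15
python3 - <<'E'
from h import *
s=state();print(Pf(s['eef_pos']),(B0-s['eef_pos'])*100,s['width']*94,s['wrist_force'])
f=grab_frame("wrist");cv2.imwrite("pics/w18.png",cv2.resize(f["color"][180:320,200:360,::-1],None,fx=4,fy=4,interpolation=cv2.INTER_CUBIC))
f=grab_frame("scene");t=f["color"][:,:,::-1]
cv2.imwrite("pics/s18.png",cv2.resize(t[100:280,170:350],None,fx=3.3,fy=3.3,interpolation=cv2.INTER_CUBIC))
E
```

```text
time_s: 19.52
eef_pos: [0.6471, 0.1582, 0.2299]
ee_rot: [-2.928, -1.139, -0.007]
wrist_force: [0.7, 0.4, 1.8]
width: 0.31
[ 0.12824737 -0.0007273   0.22988561] [-0.04440509 -0.00408093  0.66143852] 29.119881283381034 [0.66865997 0.44775633 1.79297852]
```

View pics/w18.png

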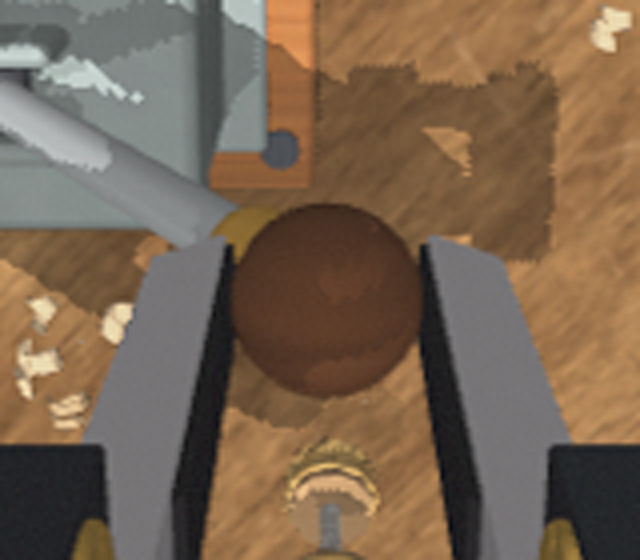

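View pics/s18.png

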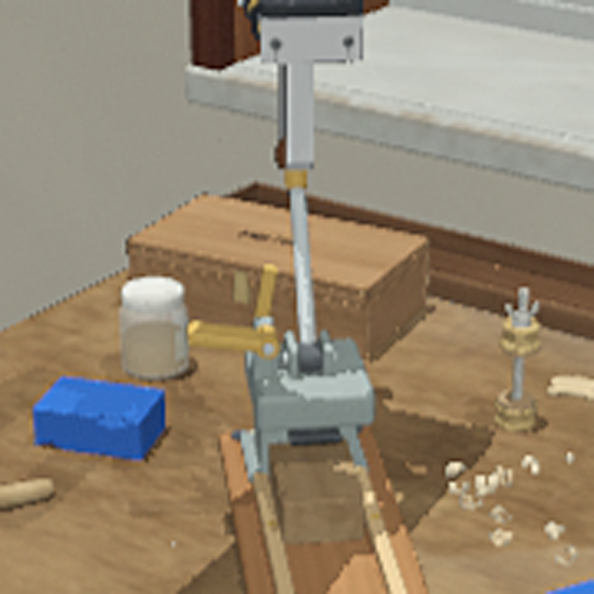

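```bash
cat >> h.py <<'E'
hin=B0-EX*.15*np.sin(.6)-np.array([0,0,.15*np.cos(.6)])
def plan(angles,tip=.0065):
    s=state();p=s['eef_pos']
    for a in angles:
        t=.6-a;q=hin+EX*.15*np.sin(t)+np.array([0,0,.15*np.cos(t)-tip]);print(round(a,2),((q-p)*100).round(2))
    q=Pf(p+np.array([0,0,tip]))-Pf(hin);print("now P",Pf(p).round(4),"est angle",.6-np.arctan2(q[0],q[2]),"r",np.hypot(q[0],q[2]),"w",s['width']*94,"F",s['wrist_force'].round(1),"fix",fix().round(3))
E
python3 -m handwheel '[{"dx":-0.95,"dy":-0.86,"dz":0.78,"ax":0,"ay":0,"az":0,"gripper":0},{"dx":-1.95,"dy":-1.76,"dz":1.44,"ax":0,"ay":0,"az":0,"gripper":0},{"dx":-3.0,"dy":-2.71,"dz":1.95,"ax":0,"ay":0,"az":0,"gripper":0},{"dx":-4.07,"dy":-3.68,"dz":2.32,"ax":0,"ay":0,"az":0,"gripper":0}]' 15
python3 - <<'E'
from h import *
plan([.5,.6,.7,.8,.9])
f=grab_frame("wrist");cv2.imwrite("pics/w19.png",cv2.resize(f["color"][180:320,200:360,::-1],None,fx=4,fy=4,interpolation=cv2.INTER_CUBIC))
E
```

```text
time_s: 20.12
eef_pos: [0.609, 0.1235, 0.2573]
ee_rot: [-2.926, -1.141, -0.027]
wrist_force: [3.6, 4.9, 6.8]
width: 0.307
0.5 [-1.4  -1.21 -0.18]
0.6 [-2.51 -2.21 -0.11]
0.7 [-3.62 -3.22 -0.18]
0.8 [-4.72 -4.21 -0.4 ]
0.9 [-5.8  -5.18 -0.78]
now P [ 0.0767 -0.0009  0.2573] est angle 0.38193240176044363 r 0.15471899306157386 w 28.828566982958957 F [3.6 4.9 6.8] fix [-0.007  0.016 -0.009]
```

View pics/w19.png

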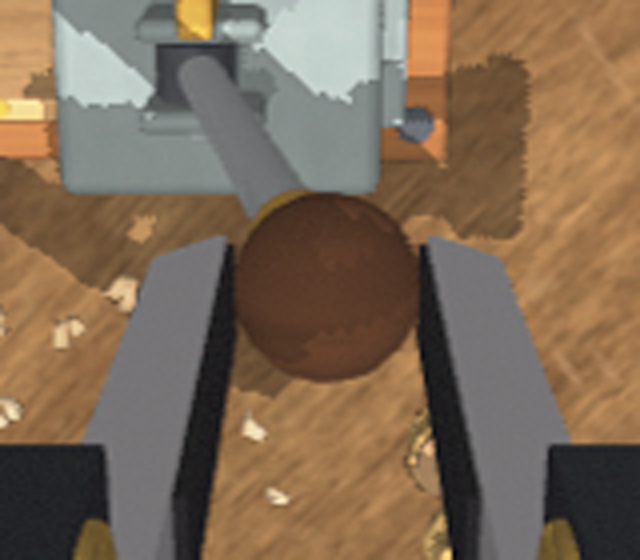

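```bash
python3 -m handwheel '[{"dx":0,"dy":0,"dz":-0.3,"ax":0,"ay":0.01,"az":0,"gripper":0},{"dx":-0.1,"dy":0,"dz":-0.6,"ax":0,"ay":0.01,"az":0,"gripper":0}]' 15
python3 - <<'E'
from h import *
plan([.5,.6,.7,.8,.9,1.0])
f=grab_frame("wrist");fl=210/np.tan(np.radians(f["vertical_fov"])/2);M=f["mount"];print(Pf(B0))
im=f["color"][:,:,::-1];cv2.imwrite("pics/w20.png",cv2.resize(im[180:320,200:360],None,fx=4,fy=4,interpolation=cv2.INTER_CUBIC))
g=im.astype(int);m=((g[:,:,2]<130)&(g[:,:,2]-g[:,:,0]>18)).astype(np.uint8)[210:290,240:320]
n,l,st,c=cv2.connectedComponentsWithStats(m);i=1+st[1:,4].argmax();print(st[i])
u,v=240+st[i][0]+st[i][2]/2,252
for v in(250,252,254):
  d=M[:3,:3]@np.array([(281-f["cx"])/fl,(v-f["cy"])/fl,1]);o=M[:3,3]
  for z in(-.007,-.003):print(v,z,(o+d*(z-o[2])/d[2]).round(4))
E
```

```text
time_s: 20.42
eef_pos: [0.6088, 0.1234, 0.2573]
ee_rot: [-2.924, -1.14, -0.028]
wrist_force: [3.7, 3.4, 19.0]
width: 0.299
0.5 [-1.39 -1.19 -0.19]
0.6 [-2.5  -2.2  -0.11]
0.7 [-3.61 -3.2  -0.19]
0.8 [-4.71 -4.2  -0.41]
0.9 [-5.79 -5.17 -0.78]
1.0 [-6.83 -6.11 -1.3 ]
now P [ 0.0765 -0.0009  0.2573] est angle 0.3833594609828301 r 0.15473210631254788 w 28.149940684965184 F [ 3.7  3.4 19. ] fix [-0.009  0.015 -0.009]
[ 0.12789053 -0.00045988  0.2365    ]
[   0    0   80   80 2717]
250 -0.007 [-0.0001 -0.004  -0.007 ]
250 -0.003 [-0.0001 -0.0022 -0.003 ]
252 -0.007 [-0.0001 -0.0026 -0.007 ]
252 -0.003 [-0.0001 -0.0009 -0.003 ]
254 -0.007 [-0.0001 -0.0013 -0.007 ]
254 -0.003 [-0.0001  0.0005 -0.003 ]
```

View pics/w20.png

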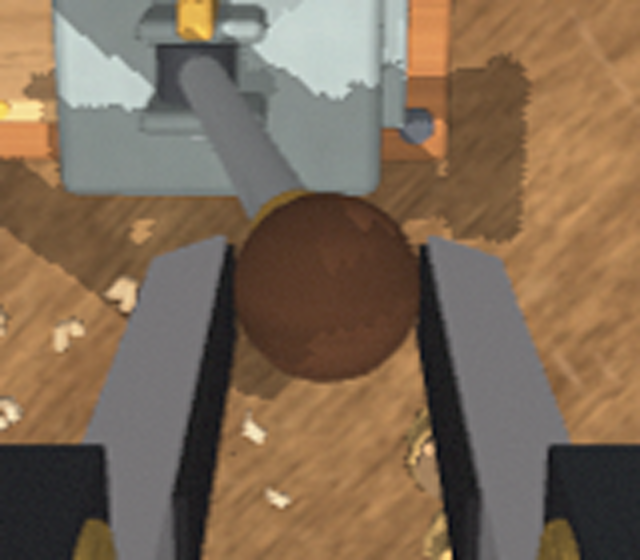

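The pads' friction holds the tool too high. I'll open slightly to a loose cage around the ball, lower the tool and carry on.

```bash
python3 -m handwheel '[{"dx":0,"dy":0,"dz":-0.3,"ax":0,"ay":0.01,"az":0,"gripper":0.34},{"dx":-0.1,"dy":0,"dz":-0.5,"ax":0,"ay":0.01,"az":0,"gripper":0.34},{"dx":-0.1,"dy":0,"dz":-0.5,"ax":0,"ay":0.01,"az":0,"gripper":0.34}]' 15
python3 - <<'E'
from h import *
plan([.5,.6,.7,.8,.9,1.0])
f=grab_frame("scene");t=f["color"][:,:,::-1]
cv2.imwrite("pics/s21.png",cv2.resize(t[100:280,170:350],None,fx=3.3,fy=3.3,interpolation=cv2.INTER_CUBIC))
E
```

```text
time_s: 20.85
eef_pos: [0.6076, 0.1234, 0.2511]
ee_rot: [-2.921, -1.139, -0.011]
wrist_force: [1.9, 1.6, 2.2]
width: 0.34
0.5 [-1.26 -1.19  0.43]
0.6 [-2.37 -2.2   0.51]
0.7 [-3.48 -3.2   0.43]
0.8 [-4.58 -4.19  0.21]
0.9 [-5.66 -5.17 -0.16]
1.0 [-6.7  -6.11 -0.68]
now P [ 0.0755 -0.      0.2511] est angle 0.380681466492821 r 0.14848684234330978 w 31.99577078155242 F [1.9 1.6 2.2] fix [-0.009  0.004 -0.009]
```

View pics/s21.png

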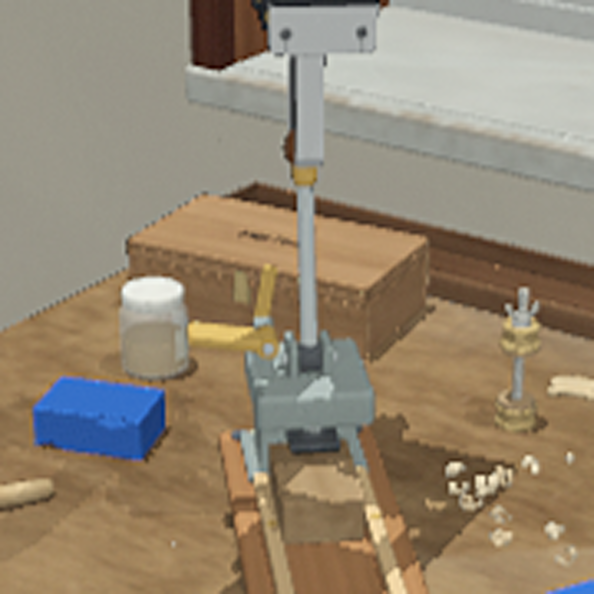

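```bash
python3 -m handwheel '[{"dx":-1.3,"dy":-1.2,"dz":0.4,"ax":0,"ay":0,"az":0,"gripper":0.34},{"dx":-2.4,"dy":-2.2,"dz":0.4,"ax":0,"ay":0,"az":0,"gripper":0.34},{"dx":-3.5,"dy":-3.2,"dz":0.35,"ax":0,"ay":0,"az":0,"gripper":0.34},{"dx":-4.6,"dy":-4.2,"dz":0.15,"ax":0,"ay":0,"az":0,"gripper":0.34}]' 15
python3 - <<'E'
from h import *
plan([.9,1.0,1.1,1.2,1.3,1.35])
f=grab_frame("scene");t=f["color"][:,:,::-1]
cv2.imwrite("pics/s22.png",cv2.resize(t[100:280,170:350],None,fx=3.3,fy=3.3,interpolation=cv2.INTER_CUBIC))
f=grab_frame("wrist");cv2.imwrite("pics/w22.png",cv2.resize(f["color"][180:320,200:360,::-1],None,fx=4,fy=4,interpolation=cv2.INTER_CUBIC))
E
```

```text
time_s: 21.4
eef_pos: [0.5606, 0.0805, 0.2528]
ee_rot: [-2.921, -1.139, -0.011]
wrist_force: [2.1, 2.5, 2.0]
width: 0.34
0.9 [-0.97 -0.88 -0.33]
1.0 [-2.01 -1.82 -0.85]
1.1 [-3.01 -2.73 -1.5 ]
1.2 [-3.96 -3.58 -2.28]
1.3 [-4.85 -4.38 -3.19]
1.35 [-5.26 -4.76 -3.69]
now P [ 0.0119 -0.0004  0.2528] est angle 0.8101521079717928 r 0.1499246940991116 w 31.921757606960174 F [2.1 2.5 2. ] fix [-0.008  0.004 -0.009]
```

View pics/s22.png

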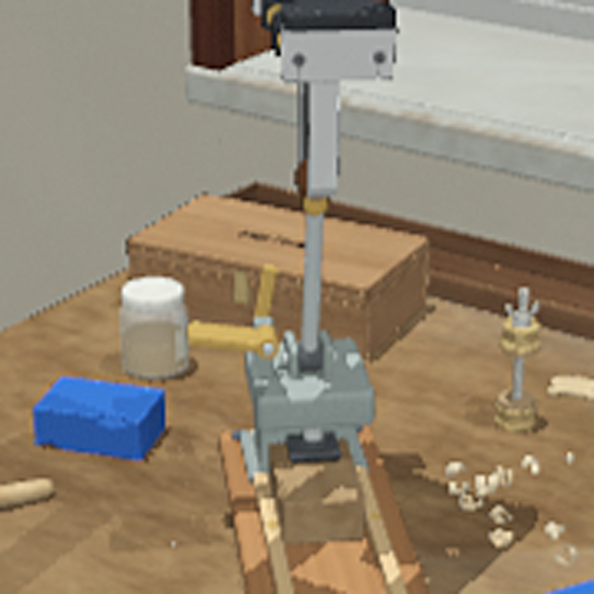

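View pics/w22.png

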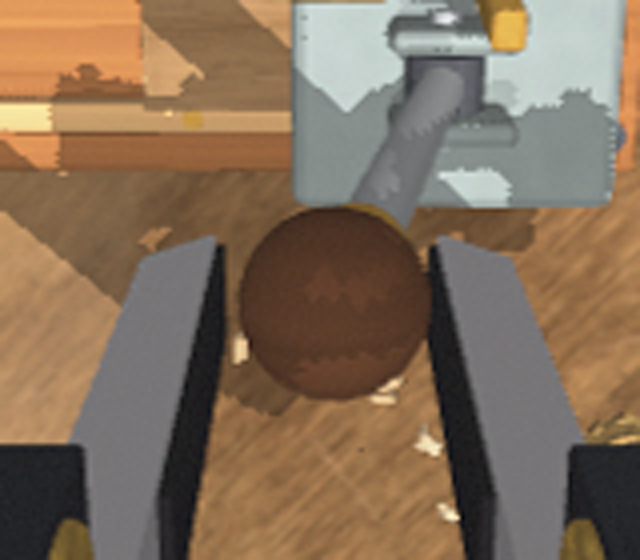

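```bash
python3 -m handwheel '[{"dx":-1.0,"dy":-0.9,"dz":-0.35,"ax":0,"ay":0,"az":0,"gripper":0.34},{"dx":-2.0,"dy":-1.8,"dz":-0.85,"ax":0,"ay":0,"az":0,"gripper":0.34},{"dx":-3.0,"dy":-2.7,"dz":-1.5,"ax":0,"ay":0,"az":0,"gripper":0.34},{"dx":-4.0,"dy":-3.6,"dz":-2.3,"ax":0,"ay":0,"az":0,"gripper":0.34}]' 15
python3 - <<'E'
from h import *
plan([1.25,1.3,1.35,1.4])
f=grab_frame("wrist");cv2.imwrite("pics/w23.png",cv2.resize(f["color"][180:320,200:360,::-1],None,fx=4,fy=4,interpolation=cv2.INTER_CUBIC))
E
```

```text
time_s: 22.0
eef_pos: [0.5199, 0.0438, 0.2297]
ee_rot: [-2.922, -1.137, -0.012]
wrist_force: [3.0, 2.4, 3.3]
width: 0.338
1.25 [-0.34 -0.33 -0.41]
1.3 [-0.78 -0.72 -0.88]
1.35 [-1.2  -1.1  -1.37]
1.4 [-1.59 -1.46 -1.9 ]
now P [-0.0428 -0.0003  0.2297] est angle 1.2084871753682354 r 0.15049256187544302 w 31.7990652208701 F [3.  2.4 3.3] fix [-0.009  0.005 -0.008]
```

View pics/w23.png

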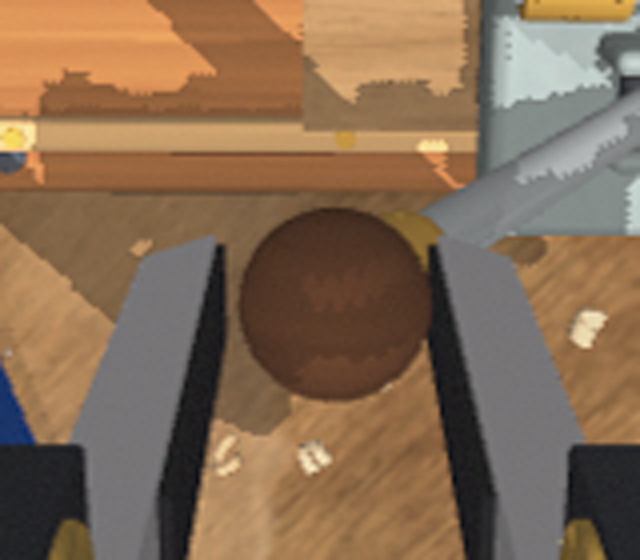

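```bash
python3 -m handwheel '[{"dx":-0.35,"dy":-0.33,"dz":-0.4,"ax":0,"ay":0,"az":0,"gripper":0.34},{"dx":-0.8,"dy":-0.72,"dz":-0.85,"ax":0,"ay":0,"az":0,"gripper":0.34},{"dx":-1.0,"dy":-0.9,"dz":-1.0,"ax":0,"ay":0,"az":0,"gripper":0.34},{"dx":-1.2,"dy":-1.1,"dz":-1.1,"ax":0,"ay":0,"az":0,"gripper":0.34}]' 15
python3 - <<'E'
from h import *
plan([1.3,1.35,1.4])
f=grab_frame("wrist");cv2.imwrite("pics/w24.png",cv2.resize(f["color"][180:320,200:360,::-1],None,fx=4,fy=4,interpolation=cv2.INTER_CUBIC))
f=grab_frame("scene");t=f["color"][:,:,::-1]
cv2.imwrite("pics/s24.png",cv2.resize(t[100:280,170:350],None,fx=3.3,fy=3.3,interpolation=cv2.INTER_CUBIC))
E
```

```text
time_s: 22.55
eef_pos: [0.5109, 0.0355, 0.2202]
ee_rot: [-2.918, -1.139, -0.031]
wrist_force: [11.6, 13.0, 6.6]
width: 0.341
1.3 [0.12 0.11 0.08]
1.35 [-0.29 -0.26 -0.42]
1.4 [-0.69 -0.62 -0.95]
now P [-0.0551 -0.0005  0.2202] est angle 1.3117111257251097 r 0.15050486663761894 w 32.07357650885003 F [11.6 13.   6.6] fix [-0.015  0.015 -0.01 ]
```

View pics/w24.png

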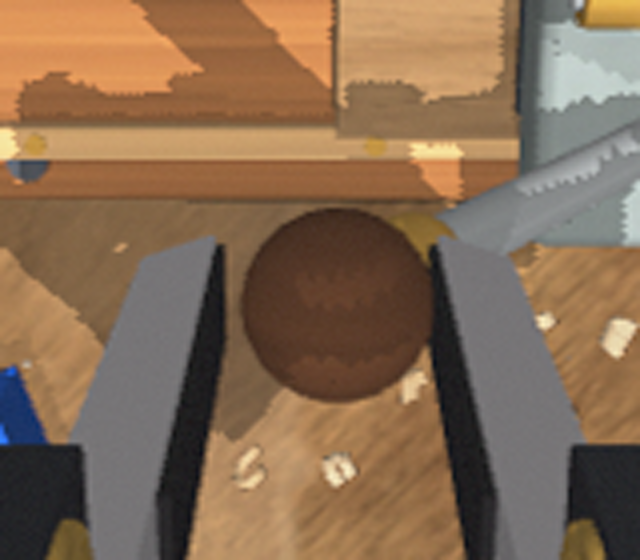

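View pics/s24.png

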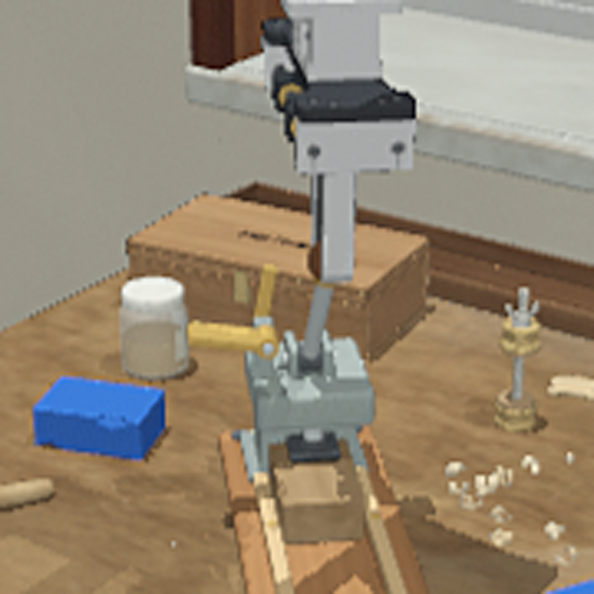

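```bash
python3 -m handwheel '[{"dx":-0.4,"dy":-0.36,"dz":-0.2,"ax":0,"ay":0,"az":0,"gripper":0.32},{"dx":-0.4,"dy":-0.36,"dz":-0.2,"ax":0,"ay":0,"az":0,"gripper":0},{"dx":-0.4,"dy":-0.36,"dz":-0.2,"ax":0,"ay":0,"az":0,"gripper":0},{"dx":-0.4,"dy":-0.36,"dz":-0.2,"ax":0,"ay":0,"az":0,"gripper":0},{"dx":-0.4,"dy":-0.36,"dz":-0.2,"ax":0,"ay":0,"az":0,"gripper":0}]' 20
python3 - <<'E'
from h import *
plan([1.3,1.35])
for k in range(8): f=grab_frame("wrist")
plan([1.3])
cv2.imwrite("pics/w25.png",cv2.resize(f["color"][180:320,200:360,::-1],None,fx=4,fy=4,interpolation=cv2.INTER_CUBIC))
f=grab_frame("scene");t=f["color"][:,:,::-1]
cv2.imwrite("pics/s25.png",cv2.resize(t[100:280,170:350],None,fx=3.3,fy=3.3,interpolation=cv2.INTER_CUBIC))
cv2.imwrite("pics/t25.png",grab_frame("top")["color"][:,:,::-1])
E
```

```text
time_s: 23.28
eef_pos: [0.5122, 0.0366, 0.2202]
ee_rot: [-2.912, -1.144, -0.057]
wrist_force: [12.5, 12.6, 1.9]
width: 0.304
1.3 [-0.    0.    0.08]
1.35 [-0.42 -0.37 -0.42]
now P [-0.0534 -0.0005  0.2202] est angle 1.3033087793166385 r 0.14941200952189887 w 28.531751982539657 F [12.5 12.6  1.9] fix [-0.025  0.029 -0.014]
1.3 [-0.    0.    0.08]
now P [-0.0534 -0.0005  0.2201] est angle 1.3033834733412248 r 0.14940404151846148 w 29.159067761519843 F [12.  12.6  2.7] fix [-0.025  0.029 -0.014]
```

View pics/w25.png

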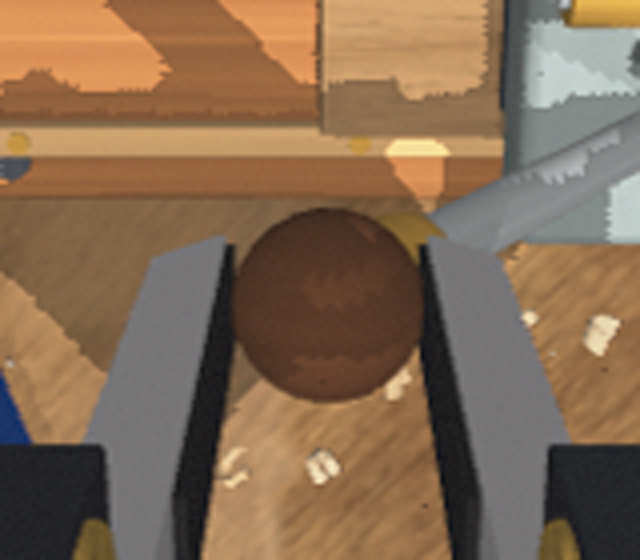

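View pics/s25.png

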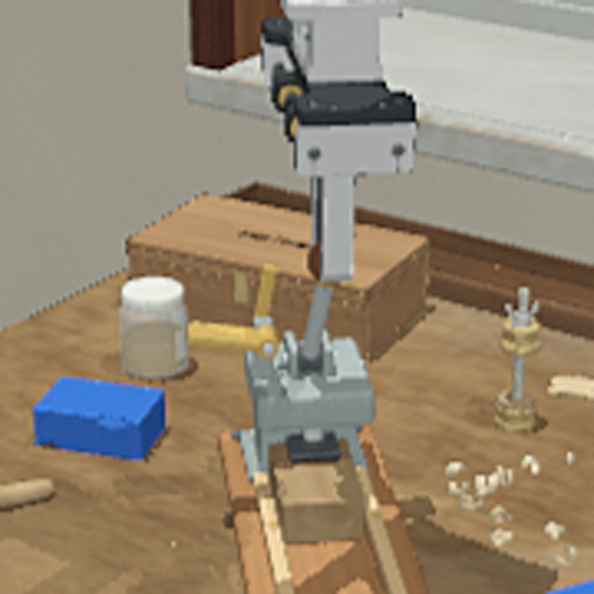

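View pics/t25.png

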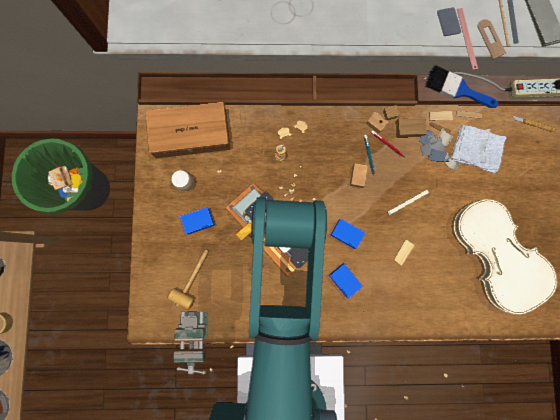

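```bash
python3 -c "
from bench import *
print(hand_in())"
```

```text
the job is handed in; nothing more can be done
None
```

The job is handed in at about 24 s of the 67 s allowed, with the block home, the catch flipped over and the lever held down at its stop. No verdict was reported.

- **Block:** I pushed it along the channel until it stopped hard, at about 16 N. The wrist view then put its near end at about x = -48 mm where -44 is expected. My press frame reads about 4 mm low along x, judging by the head's front edge, so that matches home. The block was straight in the channel and, by eye, had not moved in the last picture.
- **Catch:** I tipped it over with closed fingers until it met its stop at about 10 N. The pictures since then show the tab nearly level.
- **Lever:** The first pull, gripping the ball across the channel, slipped out part-way and the lever sprang back. A second pull was creeping in the pads, so I eased it back. I then turned the jaws along the channel so that one finger sat behind the ball, and that pull reached the stop.
- **Last checks:** The lever angle, worked out from the gripper position, was about 1.30 rad, and the tool was pushing steadily at about 17 N. The ball was gripped with the force set to 20 N, at a measured opening of about 29 mm, and the foot was down on the block.
- **Other things on the table:** As far as the top view shows, they are where they were.

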